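# Knock a carved stone leaf out of its nest and stand it in the rack

## Robot

A 7-joint arm with a two-finger parallel gripper is mounted at the origin on the work surface. World frame = base frame: x ahead of the robot, y to its left, z up, the work surface at z = 0. Lengths are in m, angles in rad, forces in N, time in s.
With the tool pointing down it reaches from about 0.4 to 0.85 m from the base axis. Payload 4.5 kg.
Tool frame: the origin (TCP) lies on the front face of the gripper's body, between the roots of the fingers; the fingertips stand 64 mm ahead of it and the grasp point (between the pads) lies 45 mm ahead of it; z points along the fingers, y is the line along which they close (so a half turn about z gives the same grasp; the last joint's range is limited). The gripper opens to 88 mm and grips with 3 to 60 N. Pads are 18 mm wide; open, the fingers measure 123 mm over their backs; the gripper's body (75 mm by 187 mm) begins 45 mm behind the grasp point.
Start: joints at [-1.15, 0.689, -0.195, 1.565, 0.157, 0.902, -0.215], TCP at [0.236, 0.579, 0.303] pointing down, gripper open.
Joint ranges: [-3.01, 3.01], [-0.46, 2.08], [-1.47, 1.51], [0.13, 2.56], [-1, 4.14], [0.04, 2.09], [-2.66, 2.66]. Speed limits (rad/s): [2.57, 2.57, 3.14, 3.14, 3.14, 3.14, 3.14].

## Interface

Orientations are given as a 3x3 rotation matrix whose columns are the frame's x, y, z axes.
In Python, from bench import status, eyes, order gives the robot as it stands.
- The arm moves only by the shell command python3 -m handwheel 'ROWS' [OPENING] [FORCE]. ROWS is JSON, one flat list of numbers, 6 for each row, row after row: the shift along the tool's x, y, z scaled (see below), then the turn, a rotation vector about the tool's x, y, z scaled (see below). A call has 1 to 10 rows; each row is the pose to reach, as a shift and turn from the pose commanded when the call began, along the tool's axes at that moment, turning the shorter way round; what a row does not reach only later rows make up. The controller multiplies each number of a shift by 0.5 m and each number of a turn by 180 degrees. A row lasts 1/12 s, in which the tool goes at most 41.7 mm and 7.16 degrees, less where a joint would pass 70% of its speed; a pose out of reach is approached as far as the arm can. A call with a number of a shift or a turn outside -1 to 1 is refused whole. A call with a gripper value outside its range is refused whole. OPENING is the closure, from -1 (fully open) to 1 (shut), set as the call begins (- or left out, the last holds). The fingers move at their own pace and stop on an object; FORCE is the grip in N (left out, the last holds). Time passes only in rows, so rows that repeat a pose let the fingers close. It gives the time, the measured TCP pose, the force, the opening and the grip force at its end, in the units of the state.
- status.read_state(): the state, without advancing time (a new reading comes with each control period).
- eyes.get_image(name): name is "scene" or "top"; returns a dict with "frame" (384x512x3 uint8, red, green, blue), "vertical_fov" (degrees; the focal length in pixels is half the picture's height over the tangent of half this angle, whatever the lens; pixels are square), "cx", "cy" (the principal point, pixels), "dist_coeffs" ([k1, k2, p1, p2, k3] as OpenCV has them; the pictures are not rectified), "extrinsics" (4x4, takes a point from camera to world coordinates). Camera axes: x right, y down, z forward; pixel columns grow to the right and rows downward; lengths in m; the calibration is good to about 2 mm. A picture is of the moment at which its call begins. There is no depth.
- order.finish_job(): hands the job in; it is judged then, once.
The state is a dict: "t": time; "q": joint angles; "qvel": joint speeds; "effort": joint torques, N m; "tcp_pos": TCP position; "eef_rot": TCP orientation; "wrist_force": force on the tool from outside, world axes, zero at the start; "torque": the same for the moment, N m; "finger_gap": opening from 0.0 (shut) to 1.0 (fully open); "gripper_force": force on a finger pad.
Only numpy, scipy, OpenCV 4.12 (cv2) and the standard library are available. Lean on these libraries where they do the work, as an engineer would, in place of code of your own. Each camera call takes 0.05 s, during which the arm holds its last target. There are 200 camera calls.

## Task

The green stone leaf is stuck in its wooden nest: press the red paddle of the knockout lever all the way down so that the rod pushes the leaf up out of the pocket. Lift the leaf off, lean it on the sloped rest, tip up, and let go, so that you can take it afresh and stand it upright, tip up and fully down, in the empty slot of the rack. Set it down gently, keep it off the gritty slab, and leave the other leaves, the figures and the tools as they are.

Things in the scene. Friction and masses are not known exactly. Their poses are not given: they have to be found in the camera images.
- leaf_mid (a point): pale green soapstone leaf, loose flat plate 120 mm long, 64 wide, 22 thick, 0.34 kg; point at its centre (mid length, width and thickness). x runs along it to the tip, y across, z out of the carved face. The flanks are parallel, 64 mm apart, from x = -32 to -6 mm; balance point x = -10. At the start it lies face up, flush with the nest's top, 1.5 mm free all round: no side to grip.
- leaf_tip (a point): the leaf's tip, mid thickness, at x = +60 mm of its axes. Towards the tip the leaf narrows: 55 mm wide at x = +15, 39 at +35, 22 at +50, 6 at the tip.
- leaf_base (a point): the middle of the leaf's base, a flat sawn end 40 mm wide, square to its length, at x = -60 mm; it can stand on it.
- nest (a point): knockout stand: hardwood nest board 170 mm (x) by 120 mm (y) on a blue steel frame, fixed. The point is on its flat top, 116 mm above the slab, over the middle of the leaf-shaped pocket, 22 mm deep; nothing rises above the top. x is the pocket's length, towards the tip. A 26 mm steel rod comes through a hole in the pocket floor, 10 mm from the middle towards the base.
- lever (a joint): knockout lever, rad: 0 = paddle up, 0.32 = stop, paddle fully down. Pressing the paddle down lifts the rod 60 mm per rad, 19 mm at the stop; the first 2 mm are free, so the leaf then stands about 17 mm proud, still guided by the pocket. The pivot is stiff (7 to 12 N on the paddle) and the lever stays where it is left, holding the leaf up.
- lever_pad (a point): middle of the top of the red paddle (46 mm by 42 mm) at the outer end of the lever, 189 mm from the nest's middle on its -x side. It starts about 79 mm above the slab and comes nearly straight down by 38 mm to the stop; nothing stands above it.
- rest_seat (a point): sloped wooden rest, fixed; the point is where the leaf's centre comes when it lies there with its base on the toe ledge: 112 mm above the slab, 11 mm off the face, 60 mm up from the ledge. The face is 54 mm wide and slopes 45 degrees, rising along +y of this frame (x level). It is 68 mm long, so the tip end of the leaf overhangs it by 52 mm, free behind. The ledge is 12 mm proud.
- free_slot: the empty slot among the four of the plywood rack, fixed. Origin at the middle of its cork floor, 14 mm above the slab. The slot runs along x and is 30 mm wide across y, between wooden slats 96 mm long that rise 24 mm above the floor with rounded tops. Slots are 55 mm apart along y.
- rack: the plywood rack, 110 mm (x) by 240 mm (y), fixed, origin under its centre; slots at y = -82.5, -27.5, 27.5 and 82.5 mm.
- rest: the sloped rest's foot, 100 mm (x) by 110 mm (y), origin under the block; x and y as for rest_seat.
- leaf_white: white leaf standing in the rack, 120 mm high, 22 mm thick across y; origin under its base; not to be disturbed.
- leaf_pink: pink leaf standing in the rack, 114 mm high; origin under its base; not to be disturbed.
- leaf_cream: cream leaf standing in the rack, 108 mm high; origin under its base; not to be disturbed.
- figure_white: white stone figure on a plinth, 48 by 42 mm, 130 mm high, origin under it; not to be disturbed.
- figure_pink: pink stone figure on a plinth, 43 by 37 mm, 115 mm high, origin under it; not to be disturbed.
- file: flat file with a wooden handle lying on the slab, 215 mm long along x, 24 mm high at most; not to be disturbed.
- chisel: stone chisel with an orange handle lying on the slab, 215 mm long along x, 20 mm high; not to be disturbed.
- mallet: wooden mallet lying on the slab, 240 mm long along x, head 60 by 110 by 50 mm at +x; not to be disturbed.
There are look-alikes about, which are no part of the job. Leave any black or turquoise look-alike of the part that bears leaf_mid alone.

How it is judged:
By the outcome, as a careful person would: the job done as asked, in the order asked, and still so for the second after the job is handed in, with the robot touching nothing.
It also fails if it takes over 69 s, if anything falls off the work surface, if the arm or the gripper's body presses on something with over 40 N, if the wrist force passes 120 N, or if a joint passes its speed limit or range.

## Working session

There is one attempt and no reset: what is moved stays moved. The work goes in short steps, Python scripts to look and compute and a shell command to move; the robot and the scene stay as the last step left them, time stands still between calls to the robot, and variables do not carry over. Pictures are saved under pics/ and viewed, at most 10 in all, crops included, and the job is handed in when it is done.

```bash
ls; mkdir -p pics
python3 - <<'E'
from bench import status, eyes
import cv2, numpy as np
s=status.read_state(); print({k:np.round(v,3).tolist() for k,v in s.items()})
for n in ("scene","top"):
    d=eyes.get_image(n); cv2.imwrite(f"pics/{n}0.png",d["frame"][:,:,::-1]); np.save(f"pics/{n}0.npy",d,allow_pickle=True)
    print(n,{k:np.round(v,4).tolist() for k,v in d.items() if k!="frame"})
a=cv2.imread("pics/scene0.png");b=cv2.imread("pics/top0.png")
E
```

```text
pics
{'t': 0.0, 'q': [-1.15, 0.69, -0.195, 1.566, 0.157, 0.902, -0.215], 'qvel': [-0.002, -0.0, 0.001, 0.001, 0.001, -0.001, -0.0], 'effort': [0.0, -52.754, -1.267, -15.343, -0.053, 0.007, 0.0], 'tcp_pos': [0.236, 0.578, 0.302], 'eef_rot': [[-0.926, 0.377, -0.001], [0.377, 0.926, -0.002], [-0.0, -0.002, -1.0]], 'wrist_force': [-0.253, 0.191, 0.055], 'torque': [0.015, 0.053, -0.011], 'gripper_force': 0.0, 'finger_gap': 1.0}
scene {'vertical_fov': 51.3224, 'cx': 258.05, 'cy': 191.5604, 'dist_coeffs': [-0.0065, 0.0, 0.0, 0.0, 0.0], 'extrinsics': [[0.5469, 0.6986, -0.4614, 1.0881], [0.8372, -0.4499, 0.311, -0.3372], [0.0096, -0.5564, -0.8309, 1.0534], [0.0, 0.0, 0.0, 1.0]]}
top {'vertical_fov': 50.2495, 'cx': 246.1356, 'cy': 189.9899, 'dist_coeffs': [-0.1035, 0.0, 0.0, 0.0, 0.0], 'extrinsics': [[-0.0264, -0.9922, 0.1216, 0.3559], [-0.9996, 0.027, 0.0034, 0.0316], [-0.0067, -0.1215, -0.9926, 1.4881], [0.0, 0.0, 0.0, 1.0]]}
```

Run:
```python
import cv2
for n in ("scene","top"):
    a=cv2.imread(f"pics/{n}0.png"); cv2.imwrite(f"pics/{n}0b.png",cv2.resize(a,(800,600),interpolation=cv2.INTER_CUBIC))
```

```text
(no output)
```

View pics/scene0b.png

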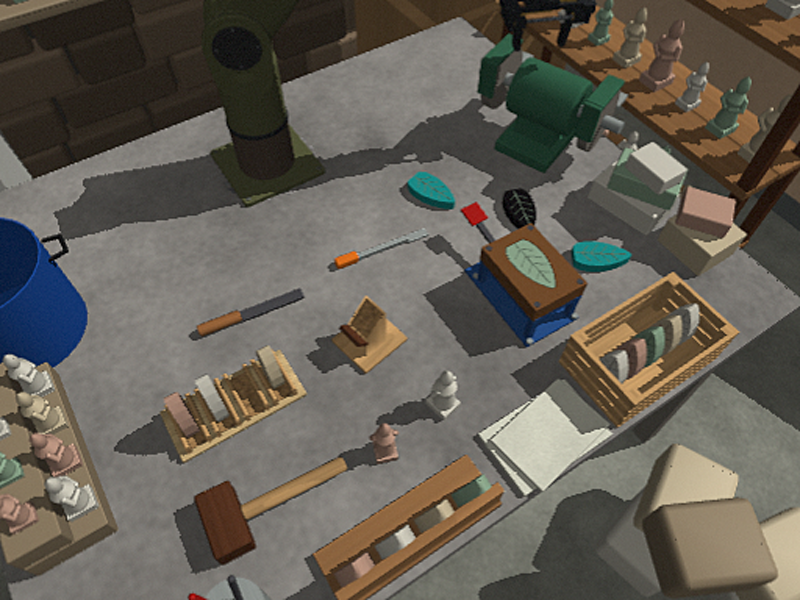

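View pics/top0b.png

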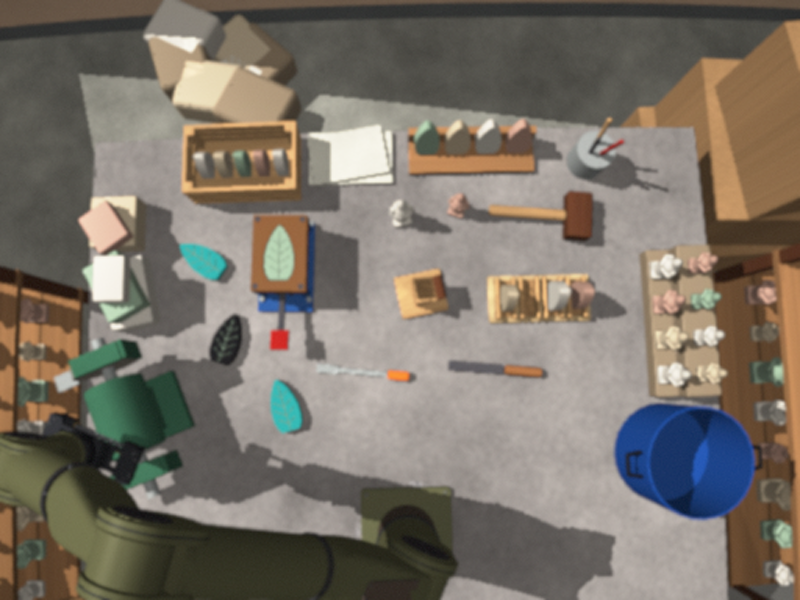

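```bash
cat > h.py <<'E'
import numpy as np, cv2
from scipy.optimize import least_squares
def load(f): return np.load(f,allow_pickle=True).item()
def cam(d):
    h=d["frame"].shape[0]; f=h/2/np.tan(np.radians(d["vertical_fov"])/2)
    K=np.array([[f,0,d["cx"]],[0,f,d["cy"]],[0,0,1]]); return K,np.array(d["dist_coeffs"],float),np.array(d["extrinsics"])
def ray(d,uv):
    K,D,E=cam(d); p=cv2.undistortPoints(np.array([[uv]],float),K,D)[0,0]
    v=E[:3,:3]@[p[0],p[1],1]; return E[:3,3],v
def atz(d,uv,z):
    o,v=ray(d,uv); return o+v*(z-o[2])/v[2]
def tri(*obs):
    A=np.zeros((3,3));b=np.zeros(3);L=[]
    for d,uv in obs:
        o,v=ray(d,uv);v=v/np.linalg.norm(v);P=np.eye(3)-np.outer(v,v);A+=P;b+=P@o;L.append((P,o))
    x=np.linalg.solve(A,b); return x,max(np.linalg.norm(P@(x-o)) for P,o in L)
def proj(d,X):
    K,D,E=cam(d);R=E[:3,:3].T
    return cv2.projectPoints(np.atleast_2d(X).astype(float),cv2.Rodrigues(R)[0],-R@E[:3,3],K,D)[0][:,0]
def crop(d,x0,x1,y0,y1,s,step=10):
    a=cv2.resize(d["frame"][y0:y1,x0:x1,::-1],None,fx=s,fy=s,interpolation=cv2.INTER_CUBIC)
    for x in range(-(-x0//step)*step,x1,step):
        X=int((x+.5-x0)*s);cv2.line(a,(X,0),(X,6),(0,255,255),1);cv2.putText(a,str(x),(X-9,16),0,.35,(0,255,255),1)
    for y in range(-(-y0//step)*step,y1,step):
        Y=int((y+.5-y0)*s);cv2.line(a,(0,Y),(6,Y),(0,255,255),1);cv2.putText(a,str(y),(8,Y+4),0,.35,(0,255,255),1)
    return a
def mont(f,*items):
    W=np.zeros((600,800,3),np.uint8)
    for (x,y),a in items:
        a=a[:600-y,:800-x];W[y:y+a.shape[0],x:x+a.shape[1]]=a
    cv2.imwrite(f,W)
E
python3 - <<'E'
from h import *
t=load("pics/top0.npy");s=load("pics/scene0.npy")
mont("pics/m_top.png",((0,0),crop(t,157,207,134,228,6)),((305,0),crop(t,250,290,168,206,7)),((305,270),crop(t,308,383,170,210,6.5)))
mont("pics/m_sc.png",((0,0),crop(s,292,378,126,222,4)),((350,0),crop(s,208,264,185,240,5)),((350,280),crop(s,102,198,215,297,3.9)))
E
```

```text
(no output)
```

View pics/m_top.png

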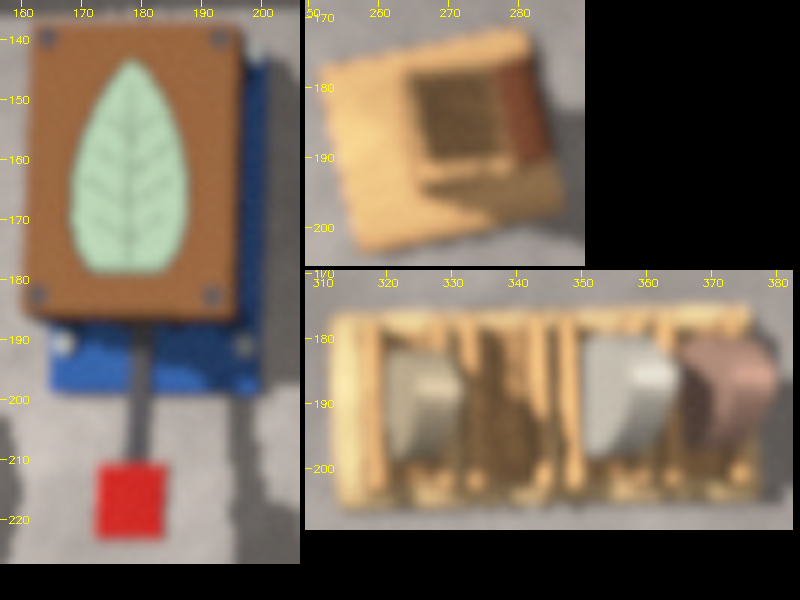

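View pics/m_sc.png

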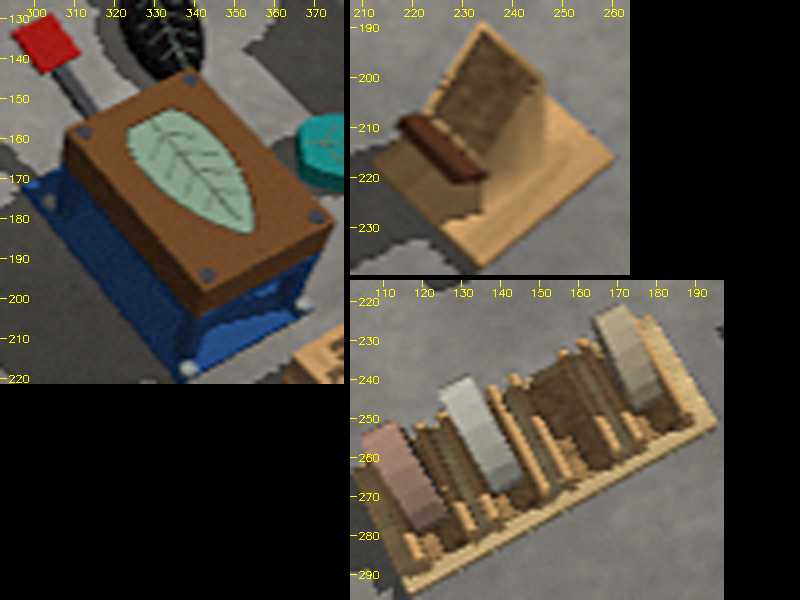

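```bash
cat > meas.py <<'E'
from h import *
t=load("pics/top0.npy");s=load("pics/scene0.npy")
T=lambda X,Y,ox,oy,x0,y0,k:((X-ox)/k+x0-.5,(Y-oy)/k+y0-.5)
tn=lambda X,Y:T(X,Y,0,0,157,134,6); tr=lambda X,Y:T(X,Y,305,0,250,168,7); tk=lambda X,Y:T(X,Y,305,270,308,170,6.5)
sn=lambda X,Y:T(X,Y,0,0,292,126,4); sr=lambda X,Y:T(X,Y,350,0,208,185,5); sk=lambda X,Y:T(X,Y,350,280,102,215,3.9)
E
python3 - <<'E'
from meas import *
np.set_printoptions(precision=4,suppress=True)
for n,a,b in [("scr -x+y",(37,296),(190,79)),("scr -x-y",(211,296),(84,132)),("scr +x-y",(221,39),(207,275)),("scr +x+y",(47,38),(316,216)),("tip",(130,60),(253,231)),("pad",(131,501),(46,43))]:
    print(n,*tri((t,tn(*a)),(s,sn(*b))))
for n,a,b in [("faceA -x",(420,185),(482,22)),("faceB +x",(410,72),(543,80))]:
    print(n,*tri((t,tr(*a)),(s,sr(*b))))
print("ledge top scene z~.07",atz(s,sr(402,115),.068),atz(s,sr(482,180),.068),"top",atz(t,tr(536,60),.068),atz(t,tr(548,158),.068))
print("foot top",[atz(t,tr(*p),.0)[:2] for p in [(325,68),(528,28),(365,250)]],"scene",[atz(s,sr(*p),.0)[:2] for p in [(373,160),(485,268),(613,157)]])
print("rack top",[atz(t,tk(*p),.012)[:2] for p in [(333,318),(750,308),(340,508)]])
print("rack sc",[atz(s,sk(*p),.0)[:2] for p in [(410,595),(716,428)]])
print("slats top z.038", [atz(t,tk(*p),.038)[:2] for p in [(470,330),(538,330),(476,478),(544,478)]])
E
```

```text
scr -x+y [0.5565 0.32   0.1114] 0.0007193730029116668
scr -x-y [0.5536 0.2201 0.1108] 0.0012298065479936539
scr +x-y [0.7033 0.2138 0.1111] 0.0003829953954004371
scr +x+y [0.7068 0.3143 0.111 ] 0.0008750360704272682
tip [0.6923 0.2662 0.1117] 0.000601099571253289
pad [0.4408 0.2734 0.0716] 0.001068473829545513
faceA -x [ 0.5108 -0.0317  0.0954] 0.0007925962162910045
faceB +x [ 0.5665 -0.0268  0.102 ] 0.0008420445976295218
ledge top scene z~.07 [ 0.5244 -0.0962  0.068 ] [ 0.5863 -0.0797  0.068 ] top [ 0.5757 -0.0924  0.068 ] [ 0.526  -0.0966  0.068 ]
foot top [array([0.5849, 0.0126]), array([ 0.6033, -0.0948]), array([ 0.4885, -0.0055])] scene [array([ 0.5038, -0.1104]), array([ 0.6035, -0.0913]), array([0.5812, 0.0135])]
rack top [array([ 0.5785, -0.2044]), array([ 0.5781, -0.4424]), array([ 0.4714, -0.2034])]
rack sc [array([ 0.5787, -0.447 ]), array([ 0.5818, -0.2097])]
slats top z.038 [array([ 0.5659, -0.276 ]), array([ 0.5649, -0.314 ]), array([ 0.4837, -0.2751]), array([ 0.4827, -0.3127])]
```

Run:
```python
from meas import *
np.set_printoptions(precision=4,suppress=True)
for nm,d,P in (("top",t,[tn(37,296),tn(211,296),tn(221,39),tn(47,38)]),("sc",s,[sn(190,79),sn(84,132),sn(207,275),sn(316,216)])):
    q=np.array([atz(d,p,.116)[:2] for p in P]); ax=q[2]+q[3]-q[0]-q[1]; ay=q[0]+q[3]-q[1]-q[2]
    print(nm,"nest c",q.mean(0),"yaw",np.degrees(np.arctan2(ax[1],ax[0])),np.degrees(np.arctan2(-ay[0],ay[1])),np.linalg.norm(ax)/2,np.linalg.norm(ay)/2)
print("tip",atz(t,tn(130,60),.116),atz(s,sn(253,231),.116)," base",atz(t,tn(128,272),.116))
print("pad",atz(t,tn(131,501),.079),atz(s,sn(46,43),.079))
print("faceA,B",atz(t,tr(420,185),.110),atz(s,sr(482,22),.110),atz(t,tr(410,72),.110),atz(s,sr(543,80),.11))
c=[atz(t,tr(*p),.012)[:2] for p in [(325,68),(528,28),(365,250),(565,210)]]
print("foot c top",np.mean(c,0),"yaw",[np.degrees(np.arctan2(*(c[a]-c[b])[::-1]))  for a,b in((0,2),(1,3))],[np.degrees(np.arctan2(*(c[a]-c[b])[::-1]))-90  for a,b in((0,1),(2,3))])
```

```text
top nest c [0.6295 0.2669] yaw -2.4099937685760304 -1.8965275826308772 0.14942487404060117 0.09996854072655664
sc nest c [0.6321 0.2631] yaw -2.1817025171715705 -1.7502830692619165 0.14948564911025433 0.09993779702927759
tip [0.6916 0.266  0.116 ] [0.6938 0.2629 0.116 ]  base [0.5686 0.2676 0.116 ]
pad [0.441  0.2731 0.079 ] [0.4452 0.2678 0.079 ]
faceA,B [ 0.5095 -0.0303  0.11  ] [ 0.5192 -0.037   0.11  ] [ 0.5649 -0.0273  0.11  ] [ 0.5712 -0.0287  0.11  ]
foot c top [ 0.5443 -0.0489] yaw [np.float64(10.646885678912257), np.float64(9.256778327779008)] [np.float64(9.71846431171825), np.float64(9.773081945669034)]
```

```bash
cat > go.py <<'E'
import numpy as np
from scipy.spatial.transform import Rotation as R
from bench import status
def to(pos,rot):
    s=status.read_state(); C=np.array(s["eef_rot"]); p=np.array(s["tcp_pos"])
    sh=C.T@(np.array(pos)-p)/.5; tu=R.from_matrix(C.T@np.array(rot)).as_rotvec()/np.pi
    print("rows:",np.round(sh,4).tolist(),np.round(tu,4).tolist()," dist",np.linalg.norm(sh)*.5,"deg",np.linalg.norm(tu)*180)
def fr(y,z): # tool axes from y and z
    y=np.array(y,float);y/=np.linalg.norm(y);z=np.array(z,float);z-=y*(y@z);z/=np.linalg.norm(z)
    return np.c_[np.cross(y,z),y,z]
def ya(deg): a=np.radians(deg); return np.array([np.cos(a),np.sin(a),0]),np.array([-np.sin(a),np.cos(a),0])
E
python3 - <<'E'
from go import *
x,y=ya(-2.1); to([.442,.271,.30],fr(y,[0,0,-1]))
E
```

```text
rows: [-0.6141, -0.4137, 0.0047] [-0.0005, -0.0001, -0.1114]  dist 0.37025170642211314 deg 20.055019864882794
```

```bash
python3 -m handwheel '[-0.614,-0.414,0.005,0,0,-0.111,-0.614,-0.414,0.005,0,0,-0.111,-0.614,-0.414,0.005,0,0,-0.111,-0.614,-0.414,0.005,0,0,-0.111,-0.614,-0.414,0.005,0,0,-0.111,-0.614,-0.414,0.005,0,0,-0.111,-0.614,-0.414,0.005,0,0,-0.111,-0.614,-0.414,0.005,0,0,-0.111,-0.614,-0.414,0.005,0,0,-0.111,-0.614,-0.414,0.005,0,0,-0.111]' 1 20
python3 - <<'E'
from go import *
x,y=ya(-2.1); to([.442,.271,.16],fr(y,[0,0,-1])); print(status.read_state()["q"])
E
```

```text
t: 0.93
tcp_pos: [0.4468, 0.2623, 0.2994]
eef_rot: [[-0.999, 0.052, 0.001], [0.052, 0.999, -0.007], [-0.002, -0.007, -1.0]]
wrist_force: [0.1, 0.3, -0.2]
finger_gap: 0.268
gripper_force: 0.0
rows: [0.0111, 0.0189, 0.2787] [-0.0022, 0.0006, -0.0048]  dist 0.13976041588681437 deg 0.9578762372007747
[-0.41332193  0.56709704 -0.33252658  1.88298514  0.27305127  0.73897681
  0.61757026]
```

```bash
python3 -m handwheel '[0,0,0.06,0,0,0,0,0,0.12,0,0,0,0,0,0.18,0,0,0,0,0,0.24,0,0,0,0,0,0.29,0,0,0,0,0,0.29,0,0,0,0,0,0.29,0,0,0]'
python3 - <<'E'
from go import *
from meas import *
x,y=ya(-2.1); to([.442,.271,.105],fr(y,[0,0,-1]))
np.save("pics/s1.npy",__import__("bench").eyes.get_image("scene"),allow_pickle=True)
np.save("pics/t1.npy",__import__("bench").eyes.get_image("top"),allow_pickle=True)
a=load("pics/s1.npy");b=load("pics/t1.npy")
mont("pics/m1.png",((0,0),crop(a,270,350,90,190,5)),((410,0),crop(b,150,220,170,270,5)))
st=status.read_state();p=np.array(st["tcp_pos"])+.064*np.array(st["eef_rot"])[:,2];print(p,"tip px",proj(a,p),proj(b,p))
E
```

```text
t: 1.52
tcp_pos: [0.4412, 0.2712, 0.1545]
eef_rot: [[-0.999, 0.038, -0.002], [0.038, 0.999, -0.002], [0.002, -0.002, -1.0]]
wrist_force: [-0.5, -0.2, 0.3]
finger_gap: 0.006
gripper_force: 0.0
rows: [-0.0018, -0.0002, 0.0989] [-0.0006, -0.0007, -0.0003]  dist 0.04947830641275101 deg 0.17799720426540003
[0.44252908 0.27203881 0.09237761] tip px [[303.96724608 132.39333512]] [[177.96463365 216.31456469]]
```

View pics/m1.png

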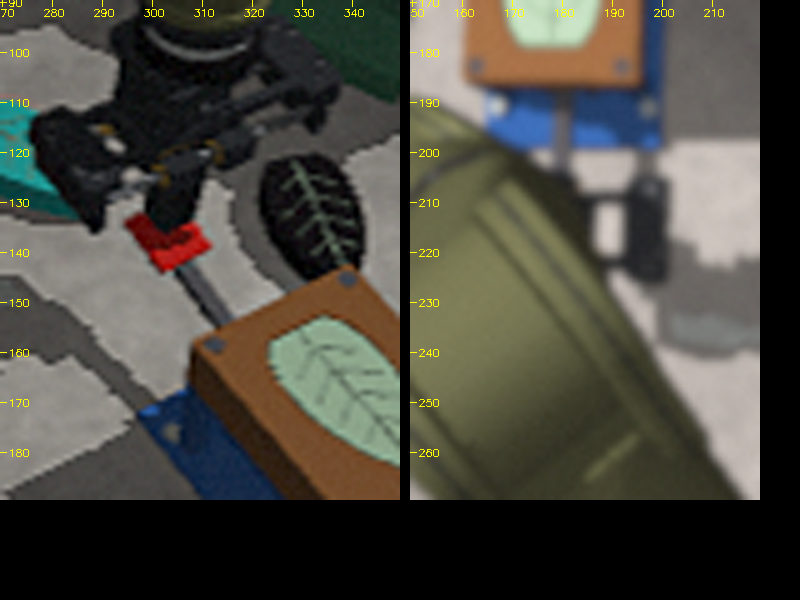

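```bash
python3 -m handwheel '[0,0,0.02,0,0,0,0,0,0.04,0,0,0,0,0,0.055,0,0,0,0,0,0.07,0,0,0,0,0,0.085,0,0,0,0,0,0.095,0,0,0,0,0,0.102,0,0,0,0,0,0.102,0,0,0,0,0,0.102,0,0,0]'
```

```text
t: 2.37
tcp_pos: [0.4401, 0.2726, 0.1059]
eef_rot: [[-0.999, 0.036, -0.001], [0.036, 0.999, 0.002], [0.001, 0.002, -1.0]]
wrist_force: [-7.1, -0.0, 17.9]
finger_gap: 0.005
gripper_force: 9.1
```

```bash
python3 -m handwheel '[0,0,0.004,0,0,0,0,0,0.008,0,0,0,0,0,0.008,0,0,0,0,0,0.008,0,0,0]'
```

```text
t: 2.7
tcp_pos: [0.44, 0.2726, 0.1052]
eef_rot: [[-0.999, 0.036, 0.001], [0.036, 0.999, 0.002], [-0.001, 0.002, -1.0]]
wrist_force: [-13.2, -2.2, 51.8]
finger_gap: 0.009
gripper_force: 26.9
```

```bash
python3 -m handwheel '[0,0,-0.06,0,0,0,0,0,-0.13,0,0,0,0,0,-0.2,0,0,0,0,0,-0.26,0,0,0,0,0,-0.28,0,0,0,0,0,-0.28,0,0,0,0,0,-0.28,0,0,0]' -1
python3 - <<'E'
from go import *
from meas import *
x,y=ya(-2.1); to([.6145,.2656,.24],fr(y,[0,0,-1]))
from bench import eyes
np.save("pics/s2.npy",eyes.get_image("scene"),allow_pickle=True)
np.save("pics/t2.npy",eyes.get_image("top"),allow_pickle=True)
a=load("pics/s2.npy");b=load("pics/t2.npy")
mont("pics/m2.png",((0,0),crop(a,290,380,95,220,4.7)),((425,0),crop(b,150,220,130,250,5)))
E
```

```text
t: 3.28
tcp_pos: [0.4421, 0.2711, 0.24]
eef_rot: [[-0.999, 0.038, 0.001], [0.038, 0.999, 0.0], [-0.001, 0.0, -1.0]]
wrist_force: [-0.4, -0.4, -0.8]
finger_gap: 0.51
gripper_force: 0.0
rows: [-0.345, 0.0023, 0.0003] [0.0001, 0.0002, -0.0006]  dist 0.17248735965741502 deg 0.11347371645815893
```

View pics/m2.png

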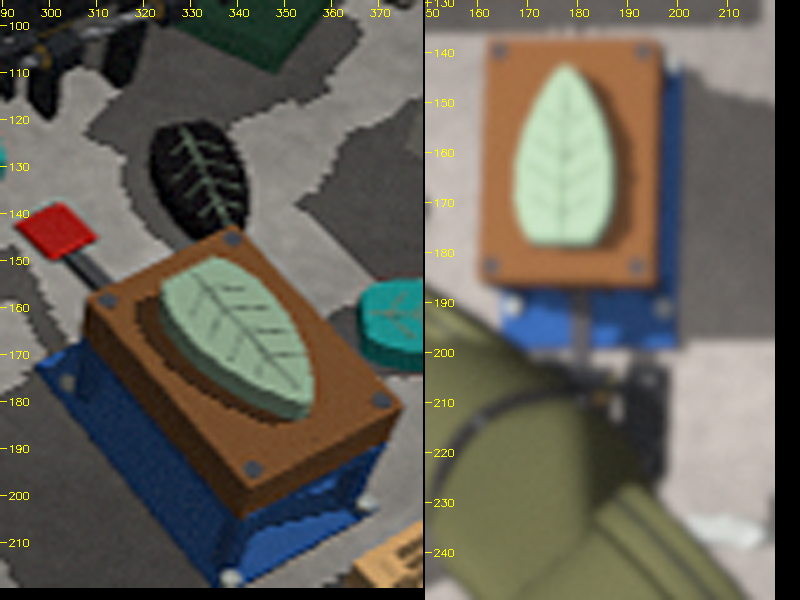

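```bash
python3 -m handwheel '[-0.07,0.002,0,0,0,0,-0.14,0.002,0,0,0,0,-0.21,0.002,0,0,0,0,-0.28,0.002,0,0,0,0,-0.33,0.002,0,0,0,0,-0.345,0.002,0,0,0,0,-0.345,0.002,0,0,0,0,-0.345,0.002,0,0,0,0,-0.345,0.002,0,0,0,0]' -1
python3 - <<'E'
from go import *
from meas import *
x,y=ya(-2.1); to([.6145,.2656,.1825],fr(y,[0,0,-1]))
from bench import eyes
np.save("pics/s3.npy",eyes.get_image("scene"),allow_pickle=True)
a=load("pics/s3.npy")
mont("pics/m3.png",((0,0),crop(a,290,410,90,200,5)))
st=status.read_state();p=np.array(st["tcp_pos"]);C=np.array(st["eef_rot"])
for k in(-.044,.044):
  print("tip px",proj(a,p+.064*C[:,2]+k*C[:,1]+.009*C[:,0]),proj(a,p+.064*C[:,2]+k*C[:,1]-.009*C[:,0]))
E
```

```text
t: 4.13
tcp_pos: [0.6121, 0.2666, 0.2393]
eef_rot: [[-0.999, 0.036, -0.003], [0.036, 0.999, -0.001], [0.003, -0.001, -1.0]]
wrist_force: [0.1, 0.0, 0.3]
finger_gap: 0.997
gripper_force: 0.0
rows: [-0.0053, -0.0017, 0.1135] [-0.0002, -0.001, 0.0003]  dist 0.05683401093921828 deg 0.19816365949704723
tip px [[326.9243064  154.85341068]] [[330.76374874 159.17333174]]
tip px [[351.44518966 142.75256616]] [[355.37747522 146.88467189]]
```

View pics/m3.png

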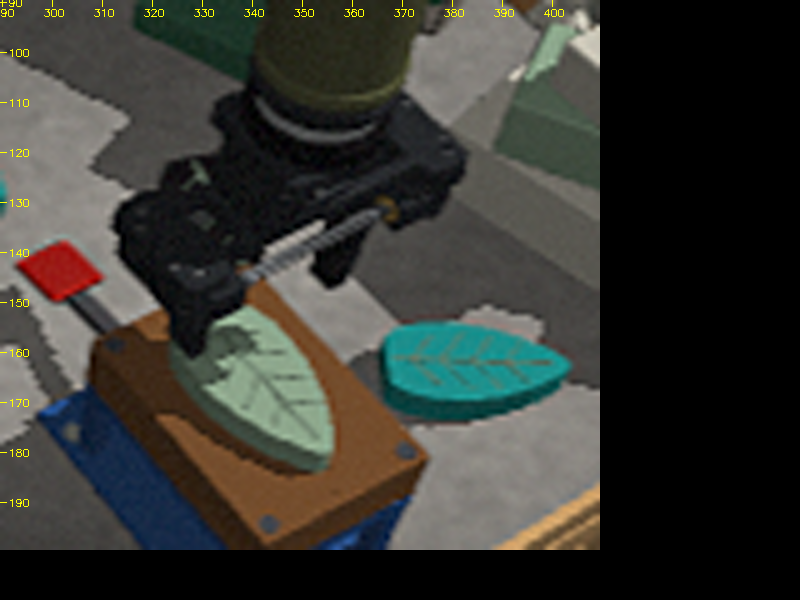

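```bash
python3 -m handwheel '[-0.002,-0.002,0.04,0,0,0,-0.002,-0.002,0.08,0,0,0,-0.002,-0.002,0.105,0,0,0,-0.002,-0.002,0.114,0,0,0,-0.002,-0.002,0.114,0,0,0,-0.002,-0.002,0.114,0,0,0]'; python3 -m handwheel '[0,0,0,0,0,0,0,0,0,0,0,0,0,0,0,0,0,0,0,0,0,0,0,0,0,0,0,0,0,0,0,0,0,0,0,0]' 1 30
```

```text
t: 4.68
tcp_pos: [0.6153, 0.2652, 0.1838]
eef_rot: [[-0.999, 0.037, 0.0], [0.037, 0.999, 0.001], [-0.0, 0.001, -1.0]]
wrist_force: [-0.5, 0.6, 0.7]
finger_gap: 0.998
gripper_force: 0.0
t: 5.18
tcp_pos: [0.6157, 0.2651, 0.1839]
eef_rot: [[-0.999, 0.038, 0.001], [0.038, 0.999, 0.001], [-0.001, 0.001, -1.0]]
wrist_force: [-0.8, 0.2, 3.8]
finger_gap: 0.728
gripper_force: 30.0
```

```bash
python3 -m handwheel '[0,0,-0.015,0,0,0,0,0,-0.03,0,0,0,0,0,-0.05,0,0,0,0,0,-0.08,0,0,0,0,0,-0.12,0,0,0,0,0,-0.17,0,0,0,0,0,-0.22,0,0,0,0,0,-0.25,0,0,0,0,0,-0.25,0,0,0,0,0,-0.25,0,0,0]'
python3 - <<'E'
from go import *
from meas import *
from bench import eyes
np.save("pics/s4.npy",eyes.get_image("scene"),allow_pickle=True)
a=load("pics/s4.npy")
mont("pics/m4.png",((0,0),crop(a,280,420,50,170,5)))
st=status.read_state();p=np.array(st["tcp_pos"]);C=np.array(st["eef_rot"])
L=p+.0625*C[:,2]  # approx leaf centre plane; leaf +x = -tool x
for n,dx,dz in (("tip top",.076,.051),("base top",-.044,.051),("tip bot",.076,.073)):
  print(n,proj(a,p+dz*C[:,2]-dx*C[:,0]))
E
```

```text
t: 6.02
tcp_pos: [0.6154, 0.2646, 0.3091]
eef_rot: [[-0.999, 0.038, 0.001], [0.038, 0.999, 0.0], [-0.001, 0.0, -1.0]]
wrist_force: [0.1, -0.3, -3.9]
finger_gap: 0.721
gripper_force: 30.0
tip top [[364.93763018 151.46847562]]
base top [[336.71312737 122.01854686]]
tip bot [[362.98578188 156.81886453]]
```

View pics/m4.png

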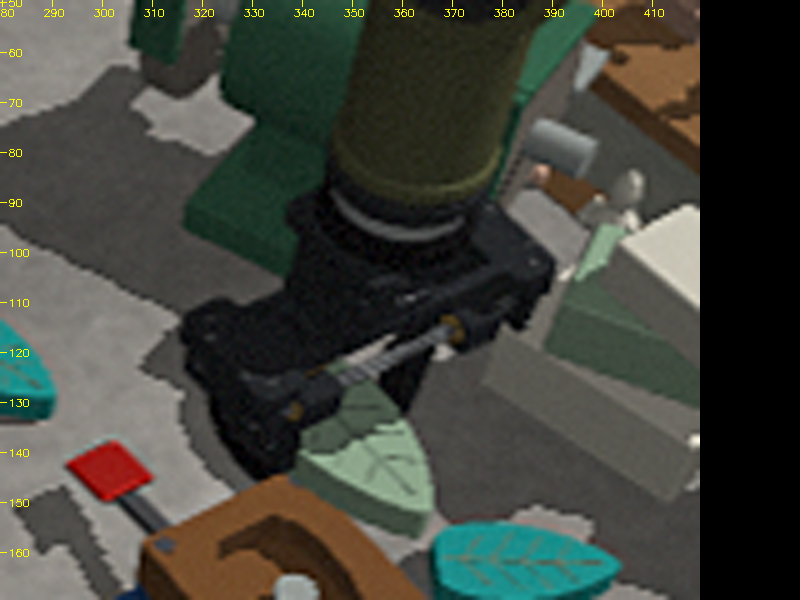

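```bash
cat > rest.py <<'E'
from go import *
seat=np.array([.5435,-.0445,.112]); rx,ry=ya(9.8); Z=np.array([0,0,1.])
u=(ry+Z)/2**.5; n=(Z-ry)/2**.5; RT=np.c_[-u,-rx,-n]
def tcp(c): return c+.062*n-.016*u
E
python3 - <<'E'
from rest import *
print(tcp(seat+.12*n+.03*u)); to(tcp(seat+.12*n+.03*u),RT)
E
```

```text
[ 0.56371986 -0.16156049  0.25059293]
rows: [0.0696, -0.8547, 0.1151] [-0.221, -0.1797, -0.5339]  dist 0.4326175190202318 deg 108.92242134934298
```

```bash
python3 -m handwheel '[0.004,-0.05,-0.01,-0.013,-0.011,-0.032,0.008,-0.1,-0.02,-0.026,-0.021,-0.064,0.012,-0.15,-0.03,-0.04,-0.032,-0.096,0.017,-0.2,-0.04,-0.053,-0.043,-0.128,0.021,-0.25,-0.05,-0.066,-0.054,-0.16,0.025,-0.3,-0.05,-0.079,-0.065,-0.192,0.029,-0.35,-0.05,-0.093,-0.075,-0.224,0.033,-0.4,-0.05,-0.106,-0.086,-0.256,0.037,-0.45,-0.05,-0.119,-0.097,-0.288,0.041,-0.5,-0.05,-0.133,-0.108,-0.32]' 1 45
python3 - <<'E'
from rest import *
to(tcp(seat+.12*n+.03*u),RT);print(np.round(status.read_state()["q"],2))
E
```

```text
t: 6.9
tcp_pos: [0.5837, 0.0135, 0.3317]
eef_rot: [[-0.52, -0.849, 0.098], [-0.721, 0.497, 0.483], [-0.459, 0.181, -0.87]]
wrist_force: [0.5, 0.7, -4.5]
finger_gap: 0.722
gripper_force: 45.0
rows: [0.3475, -0.1694, -0.032] [-0.0875, -0.0711, -0.2124]  dist 0.19395702315720834 deg 43.287150025930465
[ 0.69  0.82 -1.08  1.72  0.31  0.77  2.22]
```

```bash
python3 -m handwheel '[0.05,-0.024,-0.005,-0.012,-0.01,-0.03,0.1,-0.048,-0.009,-0.025,-0.02,-0.06,0.15,-0.073,-0.014,-0.037,-0.03,-0.091,0.2,-0.097,-0.018,-0.05,-0.04,-0.121,0.248,-0.121,-0.023,-0.062,-0.051,-0.152,0.298,-0.145,-0.027,-0.075,-0.061,-0.182,0.347,-0.169,-0.032,-0.087,-0.071,-0.212,0.347,-0.169,-0.032,-0.087,-0.071,-0.212,0.347,-0.169,-0.032,-0.087,-0.071,-0.212,0.347,-0.169,-0.032,-0.087,-0.071,-0.212]'
python3 - <<'E'
from rest import *
to(tcp(seat+.12*n+.03*u),RT);print(np.round(status.read_state()["q"],2))
E
```

```text
t: 7.73
tcp_pos: [0.5129, -0.0397, 0.2098]
eef_rot: [[0.061, -0.995, -0.085], [-0.742, -0.102, 0.662], [-0.667, 0.022, -0.744]]
wrist_force: [-0.3, 0.0, -2.8]
finger_gap: 0.717
gripper_force: 45.0
rows: [0.1326, -0.0744, -0.2307] [-0.0099, -0.0171, -0.0208]  dist 0.1381591401361359 deg 5.161750503363666
[ 0.95  1.33 -1.47  1.8   0.7   1.    2.65]
```

```bash
cat > kin.py <<'E'
import numpy as np, itertools
from scipy.spatial.transform import Rotation as R
D=[([-1.15,.69,-.195,1.566,.157,.902,-.215],[.236,.578,.302],[[-.926,.377,-.001],[.377,.926,-.002],[0,-.002,-1]]),
([-0.41332193,0.56709704,-0.33252658,1.88298514,0.27305127,0.73897681,0.61757026],[.4468,.2623,.2994],[[-.999,.052,.001],[.052,.999,-.007],[-.002,-.007,-1]]),
([.69,.82,-1.08,1.72,.31,.77,2.22],[.5837,.0135,.3317],[[-.52,-.849,.098],[-.721,.497,.483],[-.459,.181,-.87]])]
E
python3 - <<'E'
from kin import *
from bench import status
s=status.read_state();D.append((s["q"],s["tcp_pos"],s["eef_rot"]))
best=[]
for sg in itertools.product([1,-1],repeat=7):
    for o in (0,90,180,270):
      for o5 in (0,180):
        e=0
        for q,p,M in D:
            a=np.array(q)*sg; a[6]+=np.radians(o); a[4]+=np.radians(o5)
            e+=R.from_matrix(R.from_euler("ZYZYZYZ"[:3],a[:3]).as_matrix().T@np.eye(3)).magnitude()*0
            F=R.from_euler("ZYZ",a[:3])*R.from_euler("YZY",a[3:6])*R.from_euler("Z",a[6])
            e+=(F.inv()*R.from_matrix(M)).magnitude()
        best.append((e,sg,o,o5))
best.sort();print(best[:4])
E
```

```text
[(0.00640345053714036, (-1, 1, -1, 1, -1, 1, -1), 90, 0), (0.006403450537140366, (-1, 1, -1, 1, -1, -1, -1), 270, 180), (2.5155789409196325, (-1, -1, -1, -1, -1, -1, -1), 90, 0), (2.5155789409196325, (-1, -1, -1, -1, -1, 1, -1), 270, 180)]
```

```bash
cat >> kin.py <<'E'
SG=np.array([-1,1,-1,1,-1,1,-1]); LO=np.array([-3.01,-.46,-1.47,.13,-1,.04,-2.66]); HI=np.array([3.01,2.08,1.51,2.56,4.14,2.09,2.66])
def frames(q):
    a=np.array(q)*SG; a[6]+=np.pi/2
    r=[R.identity()]
    for ax,v in zip("ZYZYZYZ",a): r.append(r[-1]*R.from_euler(ax,v))
    return r
def basis(q):
    r=frames(q);e=np.eye(3)
    return np.c_[e[2],r[3].apply(e[2]),r[5].apply(e[2]),r[7].apply(e[2])]
E
cat > fit.py <<'E'
from kin import *
from bench import status
s=status.read_state();D.append((s["q"],s["tcp_pos"],s["eef_rot"]))
A=np.vstack([basis(q) for q,_,_ in D]);b=np.hstack([p for _,p,_ in D])
x,*_=np.linalg.lstsq(A,b,rcond=None);print(x,"res",np.abs(A@x-b).max()); np.save("d.npy",x)
E
python3 fit.py
```

```text
[0.34971997 0.62545529 0.28351491 0.35694666] res 0.03586004777387802
```

```bash
cat > fit.py <<'E'
from kin import *
from bench import status
s=status.read_state();D.append((s["q"],s["tcp_pos"],s["eef_rot"]))
e=np.eye(3); b=np.hstack([p for _,p,_ in D])
opts={"2x":(2,0),"3x":(3,0),"4x":(4,0),"5x":(5,0),"6x":(6,0),"1x":(1,0),"3y":(3,1),"1y":(1,1),"5y":(5,1)}
for k in (1,2):
  res=[]
  for c in itertools.combinations(opts,k):
    A=np.vstack([np.c_[(basis(q),)+tuple(frames(q)[opts[n][0]].apply(e[opts[n][1]]) for n in c)] for q,_,_ in D])
    x,*_=np.linalg.lstsq(A,b,rcond=None);res.append((np.abs(A@x-b).max(),c,np.round(x,4).tolist()))
  res.sort(key=lambda r:r[0]);print(*res[:4],sep="\n")
E
python3 fit.py
```

```text
(np.float64(0.009441936582888943), ('3y',), [0.3412, 0.5425, 0.3482, 0.23, -0.0459])
(np.float64(0.010866563465223633), ('1y',), [0.3474, 0.5981, 0.33, 0.3099, -0.0368])
(np.float64(0.014686505759571089), ('5y',), [0.359, 0.5564, 0.3229, 0.2856, -0.0418])
(np.float64(0.027536971468074045), ('1x',), [0.4122, 0.578, 0.2495, 0.4111, 0.0618])
(np.float64(0.0010091251158301784), ('3y', '1y'), [0.343, 0.558, 0.3482, 0.2512, -0.03, -0.0178])
(np.float64(0.004667188340928691), ('1x', '3y'), [0.3701, 0.5308, 0.3255, 0.2688, 0.0276, -0.0406])
(np.float64(0.004953804181713572), ('1y', '5y'), [0.3538, 0.569, 0.3336, 0.2877, -0.0214, -0.0245])
(np.float64(0.005696488801222768), ('2x', '3y'), [0.3525, 0.5316, 0.3458, 0.2256, 0.0145, -0.0437])
```

```bash
cat >> kin.py <<'E'
X=[0.343,.558,.3482,.2512,-.03,-.0178]
def fk(q):
    r=frames(q);e=np.eye(3)
    return basis(q)@X[:4]+X[4]*r[3].apply(e[1])+X[5]*r[1].apply(e[1]), r[7]
from scipy.optimize import least_squares
def ik(p,M,q0,w=0.0):
    M=R.from_matrix(M)
    def f(q):
        a,r=fk(q); return np.r_[(a-p)*5,(r.inv()*M).as_rotvec(),w*(q-q0)]
    s=least_squares(f,np.clip(q0,LO+.01,HI-.01),bounds=(LO,HI),max_nfev=200); return s.x,np.linalg.norm(f(s.x)[:6])
def sols(p,M,N=60,seed=0):
    g=np.random.default_rng(seed);out=[]
    for _ in range(N):
        q,e=ik(p,M,g.uniform(LO,HI))
        if e<1e-3: out.append((np.min(np.minimum(q-LO,HI-q)),q))
    return sorted(out,key=lambda t:-t[0])
E
python3 - <<'E'
from kin import *
from rest import *
g0=np.array(status.read_state()["q"]);print(g0.round(2),fk(g0)[0],status.read_state()["tcp_pos"])
for nm,p,M in (("place",tcp(seat),RT),("appr",tcp(seat+.12*n+.03*u),RT)):
    s=sols(p,M);print(nm,len(s));[print(round(m,2),q.round(2)) for m,q in s[:8]]
# regrasp: tool z=-u, tool y=+-n
for sgn in(1,-1):
    M=fr(sgn*n,-u);p=seat+.032*u+.045*u;s=sols(p,M);print("regr",sgn,len(s));[print(round(m,2),q.round(2)) for m,q in s[:4]]
E
```

```text
[ 0.95  1.33 -1.47  1.8   0.7   1.    2.65] [ 0.51387275 -0.04019718  0.20935781] [ 0.51290143 -0.03974191  0.2097803 ]
place 22
0.34 [ 0.56  1.05 -0.36  1.61 -0.45  0.96 -2.32]
0.34 [ 0.43  1.03 -0.12  1.62 -0.66  1.05 -2.12]
0.32 [ 0.57  1.05 -0.39  1.61 -0.43  0.96 -2.34]
0.3 [ 0.4   1.03 -0.07  1.62 -0.7   1.07 -2.09]
0.28 [ 0.39  1.03 -0.04  1.62 -0.72  1.08 -2.07]
0.26 [ 0.38  1.03 -0.02  1.62 -0.74  1.09 -2.06]
0.24 [ 0.36  1.03  0.01  1.62 -0.76  1.1  -2.04]
0.23 [ 0.63  1.07 -0.49  1.61 -0.32  0.93 -2.43]
appr 22
0.41 [ 0.5   0.92 -0.11  1.47 -0.57  1.3  -2.25]
0.34 [ 0.42  0.92  0.05  1.47 -0.66  1.35 -2.16]
0.33 [ 0.57  0.92 -0.25  1.46 -0.48  1.26 -2.33]
0.32 [ 0.41  0.92  0.08  1.47 -0.68  1.36 -2.14]
0.28 [ 0.61  0.93 -0.32  1.46 -0.43  1.24 -2.38]
0.27 [ 0.37  0.93  0.15  1.48 -0.73  1.39 -2.1 ]
0.24 [ 0.34  0.93  0.21  1.48 -0.76  1.41 -2.07]
0.23 [ 0.33  0.93  0.23  1.48 -0.77  1.42 -2.06]
regr 1 23
0.41 [-0.8   1.06  0.65  1.98  0.49  0.46 -2.25]
0.37 [-0.85  1.1   0.74  1.98  0.29  0.41 -2.06]
0.36 [-0.94  1.22  0.98  1.98 -0.34  0.4  -1.44]
0.36 [-0.87  1.12  0.79  1.98  0.18  0.4  -1.95]
regr -1 39
0.62 [-0.06  1.   -0.65  1.94  1.3   1.38  0.17]
0.62 [-0.08  0.99 -0.61  1.94  1.29  1.34  0.17]
0.62 [-0.14  0.96 -0.51  1.94  1.26  1.26  0.19]
0.62 [-0.16  0.96 -0.47  1.94  1.25  1.23  0.2 ]
```

```bash
cat > wp.py <<'E'
from kin import *
from rest import *
def down(phi):
    l,_=ya(phi); return np.c_[-l,np.cross([0,0,-1],-l),[0,0,-1]]
A=tcp(seat+.12*n+.03*u)
W=[([.56,-.0,.36],down(60)),([.56,-.05,.36],down(0)),([.56,-.08,.36],down(-60)),([.56,-.1,.36],down(-120)),([.56,-.12,.36],down(-180)),(A+[0,0,.05],RT),(tcp(seat),RT)]
E
python3 - <<'E'
from wp import *
from scipy.spatial.transform import Slerp
s=status.read_state();q=np.array(s["q"]);P=np.array(s["tcp_pos"]);C=R.from_matrix(s["eef_rot"])
for p,M in W:
    S=Slerp([0,1],R.concatenate([C,R.from_matrix(M)]))
    for k in np.linspace(.05,1,20):
        q,e=ik(P+(np.array(p)-P)*k,S(k).as_matrix(),q,.02)
    print(q.round(2),round(e,4)); P,C=np.array(p),R.from_matrix(M)
E
```

```text
[ 0.53  0.74 -1.13  1.67  0.71  1.2   1.84] 0.0
[ 0.5   0.65 -0.86  1.67  0.55  1.08  1.05] 0.0
[ 0.4   0.59 -0.58  1.66  0.37  1.    0.23] 0.0
[ 0.27  0.55 -0.28  1.66  0.18  0.95 -0.61] 0.0
[ 0.12  0.55  0.02  1.66 -0.01  0.93 -1.43] 0.0
[ 0.38  0.86  0.12  1.45 -0.69  1.45 -2.17] 0.0
[ 0.33  1.03  0.06  1.62 -0.79  1.13 -2.  ] 0.0
```

```bash
python3 -c "
from wp import *
to(*W[0])"
```

```text
rows: [-0.2537, -0.0951, -0.179] [0.0793, 0.2226, 0.1876]  dist 0.16236887472084696 deg 54.3066987667408
```

```bash
python3 -m handwheel '[-0.04,-0.01,-0.08,0.008,0.022,0.018,-0.08,-0.025,-0.12,0.016,0.044,0.038,-0.12,-0.04,-0.15,0.026,0.07,0.06,-0.16,-0.055,-0.17,0.036,0.1,0.085,-0.2,-0.07,-0.179,0.046,0.13,0.11,-0.23,-0.085,-0.179,0.056,0.16,0.135,-0.254,-0.095,-0.179,0.066,0.19,0.16,-0.254,-0.095,-0.179,0.079,0.222,0.188,-0.254,-0.095,-0.179,0.079,0.222,0.188,-0.254,-0.095,-0.179,0.079,0.222,0.188]';  python3 -c "
from wp import *
print(np.round(status.read_state()['q'],2));to(*W[0]);to(*W[1])"
```

```text
t: 8.57
tcp_pos: [0.561, 0.0006, 0.3626]
eef_rot: [[-0.5, -0.866, 0.002], [-0.866, 0.5, 0.002], [-0.002, -0.001, -1.0]]
wrist_force: [0.3, -0.5, -4.0]
finger_gap: 0.724
gripper_force: 45.0
[ 0.52  0.73 -1.11  1.66  0.7   1.2   1.85]
rows: [0.0021, 0.0011, 0.0052] [-0.0002, 0.0007, 0.0002]  dist 0.0028356200363883633 deg 0.12827334877048985
rows: [0.0887, -0.0489, 0.005] [0.0002, 0.0007, 0.3335]  dist 0.05069719996653782 deg 60.02930691698423
```

```bash
python3 -m handwheel '[0.01,-0.005,0,0,0,0.037,0.02,-0.01,0,0,0,0.074,0.03,-0.016,0,0,0,0.111,0.04,-0.022,0,0,0,0.148,0.05,-0.027,0,0,0,0.185,0.06,-0.033,0,0,0,0.222,0.07,-0.038,0,0,0,0.259,0.08,-0.044,0,0,0,0.296,0.089,-0.049,0,0,0,0.333]'
python3 -m handwheel '[0,-0.007,0,0,0,0.037,0,-0.014,0,0,0,0.074,0,-0.02,0,0,0,0.111,0,-0.027,0,0,0,0.148,0,-0.033,0,0,0,0.185,0,-0.04,0,0,0,0.222,0,-0.047,0,0,0,0.259,0,-0.053,0,0,0,0.296,0,-0.06,0,0,0,0.333]'
python3 -m handwheel '[-0.004,-0.002,0,0,0,0.037,-0.008,-0.005,0,0,0,0.074,-0.012,-0.007,0,0,0,0.111,-0.016,-0.009,0,0,0,0.148,-0.02,-0.011,0,0,0,0.185,-0.024,-0.013,0,0,0,0.222,-0.028,-0.016,0,0,0,0.259,-0.031,-0.018,0,0,0,0.296,-0.035,-0.02,0,0,0,0.333]'
python3 -m handwheel '[-0.004,0.002,0,0,0,0.037,-0.008,0.005,0,0,0,0.074,-0.012,0.007,0,0,0,0.111,-0.016,0.009,0,0,0,0.148,-0.02,0.011,0,0,0,0.185,-0.024,0.013,0,0,0,0.222,-0.028,0.016,0,0,0,0.259,-0.031,0.018,0,0,0,0.296,-0.035,0.02,0,0,0,0.333,-0.035,0.02,0,0,0,0.333]'
python3 -c "
from wp import *
print(np.round(status.read_state()['q'],2));to(*W[4]);to(*W[5])"
```

```text
t: 9.32
tcp_pos: [0.5596, -0.0543, 0.3607]
eef_rot: [[-1.0, 0.01, -0.001], [0.01, 1.0, 0.004], [0.001, 0.004, -1.0]]
wrist_force: [-0.4, 0.3, -4.4]
finger_gap: 0.721
gripper_force: 45.0
t: 10.07
tcp_pos: [0.5593, -0.0837, 0.3606]
eef_rot: [[-0.492, 0.87, -0.001], [0.87, 0.492, 0.004], [0.004, 0.001, -1.0]]
wrist_force: [0.4, 0.0, -3.9]
finger_gap: 0.724
gripper_force: 45.0
t: 10.82
tcp_pos: [0.5593, -0.1036, 0.3604]
eef_rot: [[0.507, 0.862, -0.002], [0.862, -0.507, 0.004], [0.003, -0.003, -1.0]]
wrist_force: [-0.1, -0.1, -3.7]
finger_gap: 0.72
gripper_force: 45.0
t: 11.65
tcp_pos: [0.5592, -0.124, 0.3605]
eef_rot: [[1.0, -0.005, -0.001], [-0.005, -1.0, 0.003], [-0.001, -0.003, -1.0]]
wrist_force: [0.6, -0.8, -3.2]
finger_gap: 0.72
gripper_force: 45.0
[ 0.11  0.55  0.04  1.66 -0.03  0.93 -1.41]
rows: [0.0015, -0.0079, 0.0009] [-0.0008, 0.0005, -0.0015]  dist 0.004057759798963338 deg 0.3156139585170946
rows: [0.0095, 0.0755, 0.1195] [0.1734, -0.2064, 0.4195]  dist 0.07083560874429778 deg 89.75646996138035
```

```bash
python3 -m handwheel '[0.001,0.005,0.008,0.013,-0.015,0.031,0.001,0.011,0.016,0.026,-0.031,0.063,0.002,0.017,0.025,0.039,-0.046,0.094,0.003,0.022,0.034,0.052,-0.062,0.126,0.003,0.028,0.043,0.065,-0.077,0.157,0.004,0.034,0.052,0.078,-0.093,0.189,0.005,0.04,0.061,0.091,-0.108,0.22,0.006,0.045,0.07,0.104,-0.124,0.252,0.007,0.051,0.08,0.117,-0.139,0.283,0.007,0.057,0.09,0.13,-0.155,0.315]';python3 -c "
from wp import *
print(np.round(status.read_state()['q'],2));to(*W[5])"
```

```text
t: 12.48
tcp_pos: [0.5637, -0.1518, 0.3158]
eef_rot: [[0.458, -0.866, -0.199], [-0.686, -0.487, 0.54], [-0.565, -0.11, -0.818]]
wrist_force: [0.5, 0.3, -3.5]
finger_gap: 0.72
gripper_force: 45.0
[ 0.31  0.81  0.13  1.42 -0.53  1.42 -1.95]
rows: [0.0306, 0.0129, 0.0144] [0.0427, -0.051, 0.1058]  dist 0.01809067236185201 deg 22.494629859985725
```

```bash
python3 -m handwheel '[0.008,0.003,0.003,0.011,-0.013,0.027,0.016,0.007,0.007,0.022,-0.026,0.053,0.023,0.01,0.011,0.032,-0.039,0.08,0.031,0.013,0.014,0.043,-0.051,0.106,0.031,0.013,0.014,0.043,-0.051,0.106,0.031,0.013,0.014,0.043,-0.051,0.106,0.031,0.013,0.014,0.043,-0.051,0.106]';python3 - <<'E'
from wp import *
print(np.round(status.read_state()['q'],2));to(tcp(seat+.03*n+.015*u),RT)
from meas import *
from bench import eyes
st=status.read_state();p=np.array(st["tcp_pos"]);C=np.array(st["eef_rot"])
it=[]
for nm,x,b in (("top",0,(225,345,130,230)),("scene",405,(185,285,110,250))):
    d=eyes.get_image(nm);np.save(f"pics/{nm}5.npy",d,allow_pickle=True);it.append(((x,0),crop(d,*b,3.3 if x==0 else 3.9)))
    print(nm,"leaf tip,base carved mid px",proj(d,np.array([p+.051*C[:,2]-.076*C[:,0],p+.051*C[:,2]+.044*C[:,0]])).tolist())
mont("pics/m5.png",*it)
E
```

```text
t: 13.07
tcp_pos: [0.564, -0.1604, 0.3024]
eef_rot: [[0.126, -0.985, -0.121], [-0.698, -0.175, 0.694], [-0.705, -0.003, -0.709]]
wrist_force: [0.1, 0.1, -3.3]
finger_gap: 0.723
gripper_force: 45.0
[ 0.38  0.87  0.16  1.44 -0.7   1.47 -2.15]
rows: [0.1039, 0.0013, 0.2521] [0.0003, -0.0011, 0.0017]  dist 0.13633112903655134 deg 0.3648055117914401
top leaf tip,base carved mid px [[282.8696305795422, 172.0942397247851], [307.3648380851314, 171.07504362347402]]
scene leaf tip,base carved mid px [[224.00676234518835, 154.08692453089662], [199.70021833822625, 194.4420767881331]]
```

View pics/m5.png

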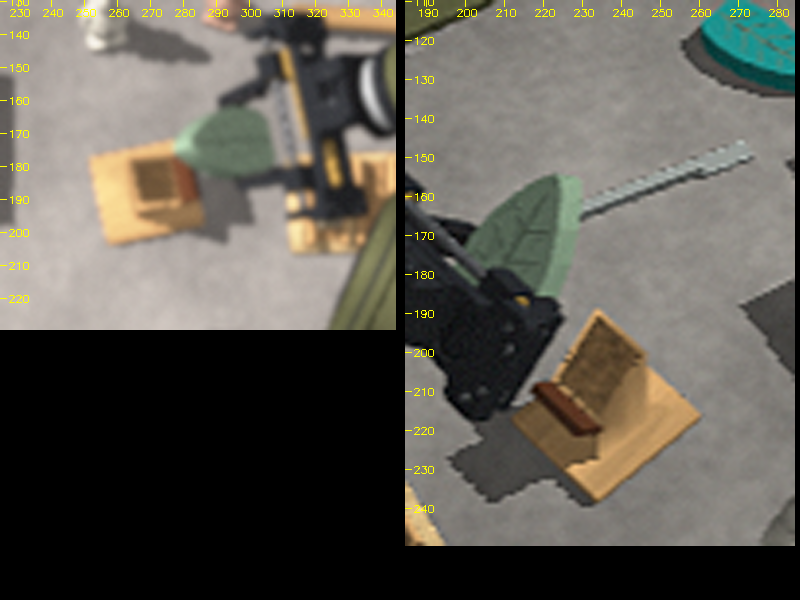

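```bash
python3 -m handwheel '[0.01,0,0.03,0,0,0,0.03,0.001,0.08,0,0,0,0.055,0.001,0.13,0,0,0,0.075,0.001,0.18,0,0,0,0.095,0.001,0.22,0,0,0,0.102,0.001,0.245,0,0,0,0.104,0.001,0.252,0,0,0.001,0.104,0.001,0.252,0,0,0.001,0.104,0.001,0.252,0,0,0.001]';python3 - <<'E'
from wp import *
print(np.round(status.read_state()['q'],2));to(tcp(seat+.03*n+.015*u),RT);to(tcp(seat+.002*n+.008*u),RT)
from meas import *
from bench import eyes
it=[]
for nm,x,b in (("top",0,(240,320,150,215)),("scene",405,(195,275,160,250))):
    d=eyes.get_image(nm);it.append(((x,0),crop(d,*b,4.9)))
mont("pics/m6.png",*it)
E
```

```text
t: 13.92
tcp_pos: [0.5554, -0.1092, 0.1777]
eef_rot: [[0.122, -0.985, -0.12], [-0.7, -0.171, 0.694], [-0.704, -0.001, -0.71]]
wrist_force: [0.2, -0.4, -3.2]
finger_gap: 0.721
gripper_force: 45.0
[ 0.33  0.99  0.11  1.6  -0.78  1.2  -2.01]
rows: [0.0019, 0.0015, 0.002] [-0.0001, -0.0014, 0.0003]  dist 0.0015592124915908764 deg 0.25478896359078423
rows: [0.0157, 0.0015, 0.058] [-0.0001, -0.0014, 0.0003]  dist 0.030059644014050334 deg 0.25478896359078423
```

View pics/m6.png

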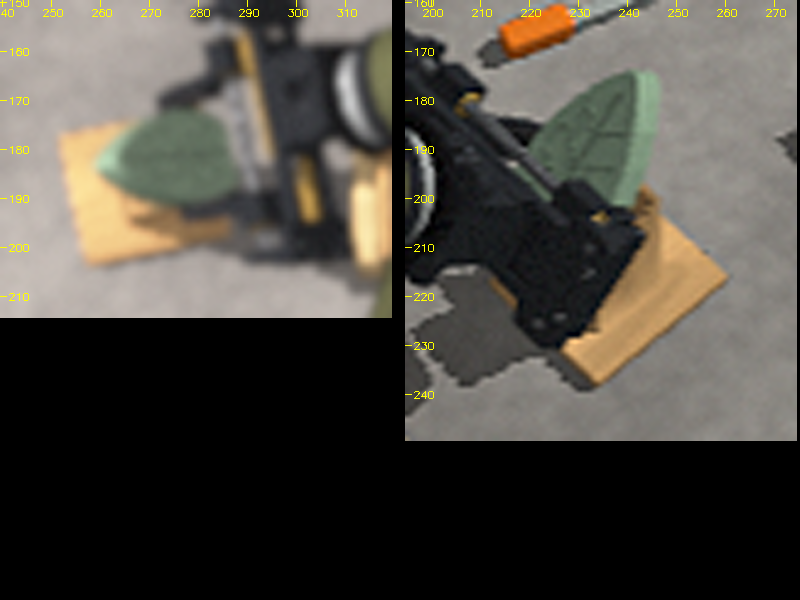

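```bash
python3 -m handwheel '[0.006,0.001,0.015,0,0,0,0.012,0.001,0.03,0,0,0,0.015,0.001,0.043,0,0,0,0.015,0.001,0.05,0,0,0,0.015,0.001,0.055,0,0,0,0.015,0.001,0.055,0,0,0]';python3 - <<'E'
from wp import *
s=status.read_state();C=np.array(s["eef_rot"]);print("tool force",C.T@s["wrist_force"],"torque",C.T@s["torque"]);to(tcp(seat),RT)
E
```

```text
t: 14.52
tcp_pos: [0.5515, -0.0944, 0.1516]
eef_rot: [[0.119, -0.985, -0.122], [-0.698, -0.17, 0.695], [-0.706, 0.002, -0.708]]
wrist_force: [-0.4, -0.2, -3.2]
finger_gap: 0.718
gripper_force: 45.0
tool force [2.37026156 0.41339188 2.1519157 ] torque [-0.09941123  1.11603184  0.03538247]
rows: [0.0166, -0.0013, 0.0036] [0.0005, -0.0006, -0.0004]  dist 0.008514772248751511 deg 0.16469622918933433
```

```bash
f() { python3 -c "
from wp import *
s=status.read_state();C=np.array(s['eef_rot']);print('tool force',(C.T@s['wrist_force']).round(1),'off seat (u,n) mm',[round(1000*float((np.array(s['tcp_pos'])-tcp(seat))@v),1) for v in (u,n)])"; }
python3 -m handwheel '[0.004,0,0,0,0,0,0.008,0,0,0,0,0,0.01,0,0,0,0,0,0.01,0,0,0,0,0]' | head -1; f
python3 -m handwheel '[0.002,0,0,0,0,0,0.004,0,0,0,0,0,0.004,0,0,0,0,0]' | head -1; f
python3 -m handwheel '[0,0,0.002,0,0,0,0,0,0.004,0,0,0,0,0,0.004,0,0,0]' | head -1; f
```

```text
t: 14.85
tool force [2.6 0.6 2. ] off seat (u,n) mm [2.5, 3.0]
t: 15.1
tool force [-1.5  1.5  0.2] off seat (u,n) mm [2.0, 2.7]
t: 15.35
tool force [-3.7 -0.5 -0.6] off seat (u,n) mm [2.0, 0.4]
```

```bash
f() { python3 -c "
from wp import *
s=status.read_state();C=np.array(s['eef_rot']);print('tool force',(C.T@s['wrist_force']).round(1),'tq',(C.T@s['torque']).round(2),'off seat (u,n) mm',[round(1000*float((np.array(s['tcp_pos'])-tcp(seat))@v),1) for v in (u,n)])"; }
python3 -m handwheel '[0,0,0.002,0,0,0,0,0,0.003,0,0,0,0,0,0.003,0,0,0]' | head -1; f
python3 -m handwheel '[0,0,0.002,0,0,0,0,0,0.003,0,0,0,0,0,0.003,0,0,0]' | head -1; f
```

```text
t: 15.6
tool force [-5.8  0.2 -1.9] tq [-0.07 -0.44 -0.01] off seat (u,n) mm [2.0, -1.0]
t: 15.85
tool force [-7.   0.7 -8. ] tq [-0.43 -0.87 -0.01] off seat (u,n) mm [2.0, -1.2]
```

```bash
python3 -m handwheel '[-0.003,0,-0.003,0,0,0,-0.003,0,-0.003,0,0,0,-0.003,0,-0.003,0,0,0]' | sed -n '1p;4p'; python3 -m handwheel '[0,0,0,0,0,0,0,0,0,0,0,0,0,0,0,0,0,0,0,0,0,0,0,0,0,0,0,0,0,0,0,0,0,0,0,0]' -1
python3 - <<'E'
from h import *
from bench import eyes
for n in("top","scene"): np.save(f"pics/{n}7.npy",eyes.get_image(n),allow_pickle=True)
E
```

```text
t: 16.1
wrist_force: [0.7, 0.7, 0.2]
t: 16.6
tcp_pos: [0.552, -0.0968, 0.1456]
eef_rot: [[0.119, -0.986, -0.121], [-0.699, -0.17, 0.694], [-0.705, 0.002, -0.709]]
wrist_force: [0.5, 0.8, 0.2]
finger_gap: 1.0
gripper_force: 0.0
```

```bash
python3 -m handwheel '[0,0,-0.02,0,0,0,0,0,-0.05,0,0,0,0,0,-0.1,0,0,0,0,0,-0.16,0,0,0,0,0,-0.23,0,0,0,0,0,-0.3,0,0,0,0,0,-0.36,0,0,0,0,0,-0.4,0,0,0,0,0,-0.4,0,0,0,0,0,-0.4,0,0,0]'
cat > chk.py <<'E'
from wp import *
from h import *
from bench import eyes
seat2=seat+.002*u-.001*n
def poly(d,c,U,Vx,N,off):
    pts=[(-60,20),(-32,32),(-6,32),(15,27.5),(35,19.5),(50,11),(60,3)]
    o=[(a,b) for a,b in pts]+[(a,-b) for a,b in pts[::-1]]
    return proj(d,np.array([c+a*.001*U+b*.001*Vx+off*N for a,b in o]))
def mask(d):
    hsv=cv2.cvtColor(d["frame"],cv2.COLOR_RGB2HSV); return cv2.inRange(hsv,(40,25,40),(85,160,255))
def fitleaf(d,c,U,Vx,N):
    m=np.zeros((384,512),np.uint8)
    for o in(-.011,.011): cv2.fillConvexPoly(m,cv2.convexHull(poly(d,c,U,Vx,N,o).round().astype(np.int32)),255)
    P=cv2.convexHull(np.vstack([poly(d,c,U,Vx,N,o) for o in(-.011,.011)]).astype(np.float32)); m[:]=0; cv2.fillConvexPoly(m,P.round().astype(np.int32),255)
    g=cv2.bitwise_and(mask(d),cv2.dilate(m,np.ones((25,25))))
    a=[np.argwhere(k>0).mean(0)[::-1] for k in(m,g)]
    return "pred c %s seen c %s area %d %d IoU %.2f"%(a[0].round(1),a[1].round(1),(m>0).sum(),(g>0).sum(),((m>0)&(g>0)).sum()/((m>0)|(g>0)).sum()),m,g
E
python3 - <<'E'
from chk import *
for nm in("top","scene"):
    d=eyes.get_image(nm);np.save(f"pics/{nm}8.npy",d,allow_pickle=True);print(nm,fitleaf(d,seat2,u,rx,n)[0])
E
```

```text
t: 17.53
tcp_pos: [0.576, -0.2363, 0.2879]
eef_rot: [[0.119, -0.986, -0.119], [-0.7, -0.169, 0.694], [-0.704, 0.001, -0.71]]
wrist_force: [-0.4, 0.1, -1.4]
finger_gap: 0.998
gripper_force: 0.0
top pred c [270.5 184. ] seen c [270.7 184.6] area 465 352 IoU 0.76
scene pred c [235.7 196.8] seen c [235.  197.6] area 848 790 IoU 0.90
```

```bash
cat > wp2.py <<'E'
from chk import *
from scipy.spatial.transform import Slerp
slot=np.array([.525,-.2945,.014])
def path2(s,mid=True):
    M=fr(s*n,-u); g=seat2+.034*u+.045*u
    D=fr(-s*ry,[0,0,-1]); 
    W=[]
    if mid: W.append((np.array([.53,-.10,.42]),D))
    h=.045+.094+.014
    W+=[(g+.10*u,M),(g,M),(g+.08*u,M),([.54,-.1,.36],D),(slot+[0,0,h+.12-.014+.0],fr([0,-s,0],[0,0,-1])),(slot+[0,0,h-.014],fr([0,-s,0],[0,0,-1]))]
    return W
E
python3 - <<'E'
from wp2 import *
st=status.read_state()
for s in(1,-1):
  q=np.array(st["q"]);P=np.array(st["tcp_pos"]);C=R.from_matrix(st["eef_rot"]);print(s,q.round(2))
  for p,M in path2(s):
    S=Slerp([0,1],R.concatenate([C,R.from_matrix(M)]));em=0
    for k in np.linspace(.05,1,20):
        q,e=ik(P+(np.array(p)-P)*k,S(k).as_matrix(),q,.02);em=max(e,em)
    print(q.round(2),round(em,4),"deg",round(np.degrees((C.inv()*R.from_matrix(M)).magnitude()))); P,C=np.array(p),R.from_matrix(M)
E
```

```text
1 [ 0.46  0.96  0.18  1.26 -0.67  1.58 -2.14]
[ 0.11  0.44 -0.03  1.66  0.01  1.04 -1.32] 0.0 deg 98
[-0.81  0.86  0.42  1.9   0.61  0.8  -2.4 ] 0.0001 deg 45
[-0.72  1.    0.48  1.97  0.72  0.56 -2.48] 0.0 deg 0
[-0.79  0.88  0.43  1.92  0.63  0.75 -2.41] 0.0 deg 0
[ 0.17  0.52 -0.12  1.73  0.07  0.9  -1.38] 0.0001 deg 45
[ 0.47  0.69 -0.07  1.67  0.07  0.78 -1.2 ] 0.0 deg 10
[ 0.47  0.86 -0.06  1.75  0.09  0.53 -1.22] 0.0 deg 0
-1 [ 0.46  0.96  0.18  1.26 -0.67  1.58 -2.14]
[-0.44  0.89  1.51  1.84 -1.    1.49 -2.66] 0.6593 deg 98
[-1.03  1.17  1.51  2.07 -1.    0.86 -2.66] 1.1228 deg 45
[-0.88  1.33  1.51  2.   -1.    0.98 -2.66] 1.1346 deg 0
[-1.    1.2   1.51  2.06 -1.    0.88 -2.66] 1.133 deg 0
[-0.43  1.    1.51  1.83 -1.    1.51 -2.66] 1.092 deg 45
[-0.06  1.02  1.24  1.75 -1.    1.26 -2.66] 0.6395 deg 10
[ 0.75  0.87 -0.27  1.99 -1.    0.04 -2.66] 0.6466 deg 0
```

```bash
python3 -c "
from wp2 import *
to(*path2(1)[0])"
```

```text
rows: [-0.3862, 0.045, 0.0091] [-0.1946, 0.196, -0.472]  dist 0.19448053987092395 deg 98.43330932123334
```

Rows at 0.07 fraction each (~6.9°).

```bash
python3 -m handwheel '[-0.027,0.003,0,-0.014,0.014,-0.033,-0.054,0.006,0.001,-0.027,0.027,-0.066,-0.081,0.009,0.002,-0.041,0.041,-0.099,-0.108,0.013,0.003,-0.054,0.055,-0.132,-0.135,0.016,0.003,-0.068,0.069,-0.165,-0.162,0.019,0.004,-0.082,0.082,-0.198,-0.189,0.022,0.004,-0.095,0.096,-0.231,-0.216,0.025,0.005,-0.109,0.11,-0.264,-0.243,0.028,0.006,-0.123,0.123,-0.297,-0.27,0.031,0.006,-0.136,0.137,-0.33]' 0.1;python3 -c "
from wp2 import *
print(np.round(status.read_state()['q'],2));to(*path2(1)[0])"
```

```text
t: 18.47
tcp_pos: [0.5437, -0.139, 0.3797]
eef_rot: [[0.945, -0.278, -0.172], [-0.246, -0.951, 0.187], [-0.216, -0.134, -0.967]]
wrist_force: [-0.0, 0.4, 0.1]
finger_gap: 0.449
gripper_force: 0.0
[ 0.2   0.61  0.06  1.51 -0.18  1.25 -1.51]
rows: [-0.0624, -0.0774, -0.0586] [-0.0578, 0.0588, -0.1396]  dist 0.05772619428570995 deg 29.181200422055547
```

```bash
python3 -m handwheel '[-0.015,-0.018,-0.014,-0.014,0.014,-0.033,-0.03,-0.036,-0.028,-0.028,0.028,-0.066,-0.045,-0.055,-0.042,-0.042,0.043,-0.1,-0.062,-0.077,-0.058,-0.058,0.059,-0.14,-0.062,-0.077,-0.058,-0.058,0.059,-0.14,-0.062,-0.077,-0.058,-0.058,0.059,-0.14]';python3 -c "
from wp2 import *
print(np.round(status.read_state()['q'],2));W=path2(1);to(*W[0]);to(*W[1]);print(W[1][0])"
```

```text
t: 18.97
tcp_pos: [0.5301, -0.1007, 0.4202]
eef_rot: [[0.986, 0.166, -0.0], [0.166, -0.986, 0.0], [-0.0, -0.0, -1.0]]
wrist_force: [1.2, -0.6, -0.8]
finger_gap: 0.449
gripper_force: 0.0
[ 0.11  0.44 -0.01  1.66  0.01  1.04 -1.31]
rows: [-0.0001, -0.0014, 0.0003] [-0.0001, 0.0001, -0.0015]  dist 0.0007302187271733845 deg 0.2663596652899244
rows: [0.0438, -0.3637, 0.3619] [-0.2501, 0.0006, -0.0014]  dist 0.25746524165815143 deg 45.014505783785886
[0.52159516 0.08231553 0.23927922]
```

```bash
python3 -m handwheel '[0.005,-0.06,0.03,-0.035,0,0,0.01,-0.12,0.07,-0.07,0,0,0.016,-0.18,0.12,-0.105,0,0,0.022,-0.24,0.17,-0.14,0,0,0.03,-0.3,0.23,-0.175,0,0,0.038,-0.34,0.29,-0.21,0,0,0.044,-0.364,0.34,-0.245,0,0,0.044,-0.364,0.362,-0.25,0,0,0.044,-0.364,0.362,-0.25,0,0,0.044,-0.364,0.362,-0.25,0,0]';python3 -c "
from wp2 import *
print(np.round(status.read_state()['q'],2));W=path2(1);to(*W[1]);to(*W[2])"
```

```text
t: 19.8
tcp_pos: [0.5231, 0.079, 0.2384]
eef_rot: [[0.987, 0.114, 0.113], [0.161, -0.694, -0.701], [-0.001, 0.711, -0.704]]
wrist_force: [-0.3, -0.3, 0.7]
finger_gap: 0.451
gripper_force: 0.0
[-0.79  0.86  0.39  1.9   0.63  0.82 -2.43]
rows: [-0.002, -0.0037, -0.0063] [0.0016, 0.0025, -0.0019]  dist 0.003774224916143276 deg 0.6305737985954628
rows: [-0.0004, -0.0047, 0.1937] [0.0016, 0.0025, -0.0019]  dist 0.09688373708545302 deg 0.6305737985954628
```

```bash
python3 -m handwheel '[0,0,0.02,0,0,0,0,0,0.05,0,0,0,0,0,0.08,0,0,0,0,0,0.11,0,0,0,0,0,0.14,0,0,0,0,0,0.165,0,0,0,0,0,0.185,0,0,0,0,0,0.198,0,0,0,0,0,0.198,0,0,0,0,0,0.198,0,0,0]';python3 -c "
from wp2 import *
print(np.round(status.read_state()['q'],2));W=path2(1);to(*W[2])
d=eyes.get_image('top');print(fitleaf(d,seat2,u,rx,n)[0])
d=eyes.get_image('scene');print(fitleaf(d,seat2,u,rx,n)[0])"
```

```text
t: 20.63
tcp_pos: [0.5351, 0.0104, 0.1699]
eef_rot: [[0.987, 0.112, 0.116], [0.161, -0.697, -0.698], [0.002, 0.708, -0.706]]
wrist_force: [-0.3, 0.1, -0.3]
finger_gap: 0.452
gripper_force: 0.0
[-0.71  0.99  0.45  1.97  0.75  0.58 -2.52]
rows: [-0.0022, -0.0053, -0.0015] [0.0003, 0.0015, -0.0025]  dist 0.0029909929602467667 deg 0.5327119631325615
pred c [270.5 184. ] seen c [276.  184.9] area 465 177 IoU 0.38
pred c [235.7 196.8] seen c [234.6 199.6] area 848 677 IoU 0.78
```

```bash
python3 -m handwheel '[-0.002,-0.005,-0.001,0,0,0,-0.002,-0.005,-0.001,0,0,0,-0.002,-0.005,-0.001,0,0,0]' | sed -n 1,2p; python3 -m handwheel '[0,0,0,0,0,0,0,0,0,0,0,0,0,0,0,0,0,0,0,0,0,0,0,0]' 1 8; python3 -m handwheel '[0,0,0,0,0,0,0,0,0,0,0,0,0,0,0,0,0,0]' 1 45
```

```text
t: 20.98
tcp_pos: [0.5336, 0.0138, 0.168]
t: 21.32
tcp_pos: [0.5336, 0.0126, 0.1684]
eef_rot: [[0.987, 0.114, 0.116], [0.162, -0.696, -0.699], [0.001, 0.709, -0.705]]
wrist_force: [0.1, 0.2, 2.3]
finger_gap: 0.252
gripper_force: 8.0
t: 21.57
tcp_pos: [0.5336, 0.0126, 0.1684]
eef_rot: [[0.987, 0.114, 0.116], [0.162, -0.696, -0.699], [0.001, 0.709, -0.705]]
wrist_force: [0.1, 0.2, 3.8]
finger_gap: 0.244
gripper_force: 44.9
```

```bash
python3 -c "
from wp2 import *
s=status.read_state();v=np.array(s['tcp_pos'])-seat2;print('TCP at leaf u,n,rx',v@u,v@n,v@rx)"; python3 -m handwheel '[0,0.004,-0.004,0,0,0,0,0.01,-0.01,0,0,0,0,0.02,-0.02,0,0,0,0,0.035,-0.035,0,0,0,0,0.055,-0.055,0,0,0,0,0.08,-0.08,0,0,0,0,0.1,-0.1,0,0,0,0,0.11,-0.11,0,0,0,0,0.11,-0.11,0,0,0]';python3 -c "
from wp2 import *
print(np.round(status.read_state()['q'],2));W=path2(1);to(*W[4]);to(W[4][0],W[5][1])"
```

```text
TCP at leaf u,n,rx 0.07881822157088764 -7.788126719657157e-05 -5.6593016867051984e-05
t: 22.32
tcp_pos: [0.5339, 0.013, 0.2476]
eef_rot: [[0.987, 0.112, 0.118], [0.162, -0.698, -0.697], [0.004, 0.707, -0.707]]
wrist_force: [0.7, -0.8, -3.6]
finger_gap: 0.245
gripper_force: 44.9
[-0.71  0.83  0.43  1.95  0.71  0.73 -2.4 ]
rows: [-0.0236, 0.3181, 0.0001] [0.25, -0.0003, -0.003]  dist 0.15950378296143208 deg 45.00584334617495
rows: [-0.0236, 0.3181, 0.0001] [0.2493, -0.0217, 0.0486]  dist 0.15950378296143208 deg 45.89007216107475
```

```bash
python3 -m handwheel '[-0.002,0.03,0,0.035,-0.003,0.007,-0.005,0.07,0,0.07,-0.006,0.014,-0.008,0.115,0,0.105,-0.009,0.021,-0.011,0.16,0,0.14,-0.012,0.028,-0.014,0.205,0,0.175,-0.015,0.035,-0.018,0.25,0,0.21,-0.018,0.042,-0.021,0.29,0,0.245,-0.021,0.048,-0.024,0.318,0,0.249,-0.022,0.049,-0.024,0.318,0,0.249,-0.022,0.049]'
python3 - <<'E'
from wp2 import *
print(np.round(status.read_state()['q'],2))
ys=np.arange(-.42,-.22,.0015)
from scipy.signal import find_peaks
for nm in("top0","scene0"):
    d=load(f"pics/{nm}.npy"); g=cv2.cvtColor(d["frame"],cv2.COLOR_RGB2GRAY).astype(np.float32)
    for xr in((.48,.49),(.50,.515),(.53,.545),(.56,.57)):
        xs=np.linspace(*xr,8); P=np.array([[x,y,.038] for x in xs for y in ys]); uv=proj(d,P).astype(np.float32).reshape(len(xs),-1,2)
        v=cv2.remap(g,uv[...,0],uv[...,1],cv2.INTER_LINEAR).mean(0)
        k,pr=find_peaks(v,prominence=8);print(nm,xr,[(round(float(ys[i]),4),int(p)) for i,p in zip(k,pr["prominences"])])
E
```

```text
t: 23.07
tcp_pos: [0.5392, -0.1067, 0.3595]
eef_rot: [[1.0, -0.012, -0.002], [-0.012, -1.0, -0.006], [-0.002, 0.006, -1.0]]
wrist_force: [0.2, -0.6, -2.8]
finger_gap: 0.246
gripper_force: 44.9
[ 0.17  0.52 -0.1   1.72  0.07  0.9  -1.54]
top0 (0.48, 0.49) [(-0.384, 27), (-0.3555, 33), (-0.33, 100), (-0.312, 52), (-0.276, 28), (-0.258, 52)]
top0 (0.5, 0.515) [(-0.345, 107), (-0.3315, 13), (-0.2775, 8), (-0.234, 19)]
top0 (0.53, 0.545) [(-0.3795, 121), (-0.33, 39), (-0.312, 67), (-0.2565, 37)]
top0 (0.56, 0.57) [(-0.408, 10), (-0.3855, 30), (-0.3675, 8), (-0.3525, 31), (-0.33, 35), (-0.312, 44), (-0.276, 33), (-0.258, 49)]
scene0 (0.48, 0.49) [(-0.3975, 25), (-0.3825, 26), (-0.348, 104), (-0.3345, 47), (-0.3165, 30), (-0.2715, 16), (-0.2625, 29), (-0.2445, 38)]
scene0 (0.5, 0.515) [(-0.3915, 18), (-0.381, 19), (-0.348, 107), (-0.336, 87), (-0.273, 23), (-0.258, 9), (-0.246, 8)]
scene0 (0.53, 0.545) [(-0.393, 18), (-0.3825, 31), (-0.363, 81), (-0.3345, 110), (-0.318, 86), (-0.3075, 10), (-0.282, 9), (-0.273, 33), (-0.249, 32)]
scene0 (0.56, 0.57) [(-0.417, 8), (-0.39, 81), (-0.372, 106), (-0.363, 20), (-0.3345, 78), (-0.318, 112), (-0.279, 88), (-0.2625, 112)]
```

```bash
python3 -c "
from wp2 import *
D=fr([0,-1,0],[0,0,-1]);to([.525,-.2955,.30],D);to([.525,-.2955,.204],D)"
```

```text
rows: [-0.0236, 0.3772, 0.1214] [0.0019, 0.0007, -0.0039]  dist 0.19845917902441398 deg 0.7861900830822954
rows: [-0.0232, 0.376, 0.3134] [0.0019, 0.0007, -0.0039]  dist 0.24501638592734426 deg 0.7861900830822954
```

```bash
python3 -m handwheel '[-0.005,0.06,0.01,0,0,0,-0.01,0.13,0.03,0,0,0,-0.015,0.2,0.05,0,0,0,-0.02,0.27,0.08,0,0,0,-0.025,0.33,0.1,0,0,0,-0.03,0.37,0.11,0,0,0,-0.03,0.39,0.14,0,0,0,-0.03,0.39,0.2,0,0,0,-0.03,0.39,0.26,0,0,0,-0.03,0.39,0.29,0,0,0]'; python3 -m handwheel '[0,0,0.02,0,0,0,0,0,0.02,0,0,0,0,0,0.02,0,0,0]'
cat > cmp.py <<'E'
from wp2 import *
s=status.read_state();p=np.array(s["tcp_pos"]);C=np.array(s["eef_rot"]);U=-C[:,2];c=p-.0788*U
d=eyes.get_image("scene");np.save("pics/scene9.npy",d,allow_pickle=True)
r,m,g=fitleaf(d,c,U,C[:,0],C[:,1]);print(r)
print("base",(c-.06*U).round(4))
for v in range(np.argwhere(m>0)[:,0].min(),np.argwhere(m>0)[:,0].max()+1,4):
    a=np.flatnonzero(m[v]);b=np.flatnonzero(g[v]);print(v,a.min() if len(a) else 0,a.max() if len(a) else 0,"|",(b.min(),b.max()) if len(b) else None)
E
python3 cmp.py
```

```text
t: 23.9
tcp_pos: [0.5219, -0.2923, 0.2091]
eef_rot: [[1.0, 0.002, -0.012], [0.002, -1.0, 0.001], [-0.012, -0.001, -1.0]]
wrist_force: [0.3, 0.2, -4.1]
finger_gap: 0.246
gripper_force: 44.9
t: 24.15
tcp_pos: [0.5242, -0.294, 0.2034]
eef_rot: [[1.0, 0.001, -0.005], [0.001, -1.0, -0.002], [-0.005, 0.002, -1.0]]
wrist_force: [0.1, 0.1, -2.4]
finger_gap: 0.247
gripper_force: 44.9
pred c [151.2 232.3] seen c [151.9 234.7] area 365 281 IoU 0.74
base [ 0.5236 -0.2943  0.0646]
216 148 149 | None
220 140 151 | (np.int64(144), np.int64(144))
224 142 153 | (np.int64(143), np.int64(152))
228 143 155 | (np.int64(144), np.int64(154))
232 145 157 | (np.int64(146), np.int64(156))
236 147 159 | (np.int64(147), np.int64(157))
240 149 160 | (np.int64(149), np.int64(159))
244 152 162 | (np.int64(151), np.int64(161))
248 154 157 | (np.int64(154), np.int64(158))
```

```bash
f() { python3 -c "
from wp2 import *
s=status.read_state();p=np.array(s['tcp_pos']);print('base',(p+.1388*np.array(s['eef_rot'])[:,2]).round(4),'F',np.round(s['wrist_force'],1),'tq',np.round(s['torque'],2))"; }
python3 -m handwheel '[0,0.001,0.015,0,0,0,0,0.001,0.03,0,0,0,0,0.001,0.045,0,0,0,0,0.001,0.045,0,0,0,0,0.001,0.045,0,0,0]' | head -1;f
python3 -m handwheel '[0,0,0.006,0,0,0,0,0,0.012,0,0,0,0,0,0.016,0,0,0,0,0,0.016,0,0,0]' | head -1;f
python3 -m handwheel '[0,0,0.004,0,0,0,0,0,0.008,0,0,0,0,0,0.012,0,0,0,0,0,0.012,0,0,0]' | head -1;f
```

```text
t: 24.62
base [ 0.523  -0.2958  0.042 ] F [ 0.2  0.4 -3.2] tq [-0.04  0.1  -0.02]
t: 24.95
base [ 0.5232 -0.2959  0.0342] F [-0.3 -0.8 -3.9] tq [ 0.03  0.12 -0.06]
t: 25.28
base [ 0.5233 -0.2959  0.0282] F [-0.4  0.4 -4.6] tq [-0.    0.17 -0.04]
```

```bash
f() { python3 -c "
from wp2 import *
s=status.read_state();p=np.array(s['tcp_pos']);print('base',(p+.1388*np.array(s['eef_rot'])[:,2]).round(4),'F',np.round(s['wrist_force'],1),'tq',np.round(s['torque'],2))"; }
python3 -m handwheel '[0,0,0.006,0,0,0,0,0,0.012,0,0,0,0,0,0.018,0,0,0,0,0,0.018,0,0,0]' | head -1;f
python3 -m handwheel '[0,0,0.002,0,0,0,0,0,0.004,0,0,0,0,0,0.006,0,0,0,0,0,0.006,0,0,0]' | head -1;f
python3 -m handwheel '[0,0,0.002,0,0,0,0,0,0.003,0,0,0,0,0,0.003,0,0,0]' | head -1;f
```

```text
t: 25.62
base [ 0.523  -0.2958  0.0188] F [ 0.2  0.8 -3.9] tq [-0.    0.15 -0.09]
t: 25.95
base [ 0.5234 -0.296   0.0164] F [-0.5  1.4 -2.9] tq [-0.01  0.16 -0.02]
t: 26.2
base [ 0.5234 -0.2961  0.015 ] F [ 0.  -1.1 -4. ] tq [ 0.    0.12 -0.04]
```

```bash
f() { python3 -c "
from wp2 import *
s=status.read_state();p=np.array(s['tcp_pos']);print('base',(p+.1388*np.array(s['eef_rot'])[:,2]).round(4),'F',np.round(s['wrist_force'],1),'tq',np.round(s['torque'],2))"; }
python3 -m handwheel '[0,0,0.002,0,0,0,0,0,0.002,0,0,0,0,0,0.002,0,0,0]' | head -1;f
python3 -m handwheel '[0,0,0.002,0,0,0,0,0,0.002,0,0,0,0,0,0.002,0,0,0]' | head -1;f
python3 -m handwheel '[0,0,0.002,0,0,0,0,0,0.002,0,0,0,0,0,0.002,0,0,0]' | head -1;f
```

```text
t: 26.45
base [ 0.5238 -0.2961  0.0148] F [-0.7  0.9  4.6] tq [ 0.25  0.54 -0.02]
t: 26.7
base [ 0.524  -0.2962  0.0147] F [-2.4  0.8 11.1] tq [ 0.54  1.01 -0.03]
t: 26.95
base [ 0.5242 -0.2963  0.0146] F [-3.3  2.1 17.9] tq [ 0.65  1.31 -0.01]
```

```bash
python3 -m handwheel '[0,0,-0.004,0,0,0,0,0,-0.004,0,0,0,0,0,-0.004,0,0,0]' | sed -n '1,2p;4p'; python3 -m handwheel '[0,0,0,0,0,0,0,0,0,0,0,0,0,0,0,0,0,0,0,0,0,0,0,0,0,0,0,0,0,0]' 0.22; python3 -m handwheel '[0,0,-0.01,0,0,0,0,0,-0.03,0,0,0,0,0,-0.06,0,0,0,0,0,-0.1,0,0,0,0,0,-0.15,0,0,0,0,0,-0.2,0,0,0,0,0,-0.26,0,0,0,0,0,-0.3,0,0,0,0,0,-0.3,0,0,0,0,0,-0.3,0,0,0]'
python3 - <<'E'
from wp2 import *
c=np.array([.5242,-.2963,.0745]);U=np.array([0,0,1.])
for nm in("scene","top"):
    d=eyes.get_image(nm);np.save(f"pics/{nm}_end.npy",d,allow_pickle=True)
    print(nm,fitleaf(d,c,U,np.array([1.,0,0]),np.array([0,1.,0]))[0])
    a=cv2.cvtColor(load(f"pics/{nm}0.npy")["frame"],cv2.COLOR_RGB2GRAY);b=cv2.cvtColor(d["frame"],cv2.COLOR_RGB2GRAY)
    df=cv2.morphologyEx((cv2.absdiff(a,b)>40).astype(np.uint8),cv2.MORPH_OPEN,np.ones((3,3)))
    k,_,st,_=cv2.connectedComponentsWithStats(df);print([x.tolist() for x in st[1:] if x[4]>25])
E
```

```text
t: 27.2
tcp_pos: [0.5244, -0.2959, 0.1535]
wrist_force: [-1.4, 0.7, 6.4]
t: 27.62
tcp_pos: [0.5239, -0.2957, 0.1526]
eef_rot: [[1.0, -0.001, -0.004], [-0.001, -1.0, -0.003], [-0.004, 0.003, -1.0]]
wrist_force: [0.1, 0.1, -0.5]
finger_gap: 0.39
gripper_force: 0.0
t: 28.45
tcp_pos: [0.5249, -0.2956, 0.3048]
eef_rot: [[1.0, -0.001, -0.0], [-0.001, -1.0, -0.004], [-0.0, 0.004, -1.0]]
wrist_force: [-1.0, 0.3, -0.8]
finger_gap: 0.388
gripper_force: 0.0
scene pred c [154.8 241.6] seen c [154.4 242.7] area 305 278 IoU 0.79
[[64, 0, 45, 85, 2130], [343, 0, 38, 18, 363], [329, 7, 8, 7, 33], [356, 20, 8, 9, 57], [328, 23, 5, 9, 42], [55, 65, 4, 18, 61], [60, 67, 5, 12, 53], [105, 68, 5, 9, 39], [60, 71, 63, 41, 1022], [58, 88, 5, 11, 39], [192, 95, 66, 26, 755], [267, 95, 16, 9, 109], [195, 99, 5, 7, 31], [186, 108, 6, 9, 43], [36, 117, 18, 17, 132], [127, 123, 25, 13, 213], [296, 130, 15, 11, 110], [18, 134, 20, 18, 241], [69, 139, 16, 8, 66], [81, 138, 93, 84, 3941], [294, 141, 22, 16, 146], [273, 148, 31, 24, 333], [43, 152, 10, 6, 44], [28, 154, 11, 9, 74], [324, 154, 31, 30, 498], [150, 236, 12, 16, 120], [12, 251, 73, 36, 1265], [0, 260, 11, 6, 48], [0, 269, 20, 17, 217]]
top pred c [341.1 189.2] seen c [340.9 192.2] area 261 90 IoU 0.34
[[169, 145, 19, 34, 474], [302, 146, 163, 187, 11063], [185, 201, 11, 27, 189], [195, 201, 14, 30, 230], [173, 212, 3, 11, 33], [496, 240, 10, 15, 74], [497, 256, 15, 73, 417], [31, 264, 19, 17, 208], [51, 274, 241, 110, 11609], [0, 276, 8, 5, 31], [11, 276, 39, 30, 583], [396, 279, 14, 23, 141], [7, 285, 4, 14, 50], [156, 284, 20, 14, 195], [96, 293, 9, 5, 37], [178, 294, 110, 39, 2006], [29, 307, 6, 8, 37], [25, 319, 4, 8, 27], [46, 327, 6, 14, 58], [370, 327, 94, 57, 2119], [341, 335, 29, 11, 190], [248, 338, 6, 7, 36], [283, 370, 20, 14, 158]]
```

```bash
python3 -c "
from bench import order
print(order.finish_job())"
```

```text
the job is handed in; nothing more can be done
None
```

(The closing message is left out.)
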